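# Pin up the two-plate cell stack and lock it under the retaining bar

## Robot

A 6-joint arm with a two-finger parallel gripper is mounted at the origin on a cart in front of the work surface, level with it; the furniture and walls round the work are solid. World frame = base frame: x ahead of the robot, y to its left, z up, the work surface at z = 0. Lengths are in mm, angles in rad, forces in N, time in s.
With the tool pointing down it reaches from about 300 to 775 mm from the base axis. Payload 14.6 kg.
Tool frame: the origin (TCP) lies at the centre of the arm's flange, where the gripper is bolted on; the fingertips stand 173 mm ahead of it and the grasp point (between the pads) lies 155 mm ahead of it; z points along the fingers, y is the direction in which the jaws open and shut (so a half turn about z gives the same grasp; the last joint's range is limited). The gripper opens to 85 mm and grips with 20 to 120 N. Pads are 22 mm wide; open, the fingers measure 114 mm over their backs; the gripper's body (76 mm by 85 mm) begins 54 mm behind the grasp point. The pads swing forward as they close: fully open they stand 13 mm farther back than shut.
Start: joints at [-1.31, 0.3, 1.521, -0, 1.321, -0.067], TCP at [177.072, -520.708, 404.681] pointing down, gripper open.
Joint ranges: [-3.03, 3.03], [-0.79, 2.21], [0.23, 2.52], [-1.04, 4.18], [0, 3.07], [-2.55, 2.55]. Speed limits (rad/s): [2.22, 2.22, 2.57, 3.14, 3.14, 3.14].

## Interface

Orientations are given as a unit quaternion [x, y, z, w].
In Python, from station import * gives the robot as it stands.
- The arm moves only by the tool arm_command, never from a script. Its argument "increments" is a list of rows, each an object of numbers: "tx", "ty", "tz": the shift along the tool's x, y, z in m; "wx", "wy", "wz": the turn, a rotation vector about the tool's x, y, z in degrees; "claw": the opening, from 0 (shut) to 1 (fully open). A call has 1 to 5 rows; each row is the pose to reach, as a shift and turn from the pose measured when the call began, along the tool's axes at that moment; what a row does not reach only later rows make up. A row lasts 1/10 s, in which the tool goes at most 50 mm and 8.59 degrees, less where a joint would pass 70% of its speed; a pose out of reach is approached as far as the arm can. A call with a gripper value outside its range is refused whole. The fingers move at their own pace and stop on an object; "squeeze" is the grip in N (left out, the last holds). Time passes only in rows, so rows that repeat a pose let the fingers close. It gives the time, the measured TCP pose, the force and the opening at its end, in the units of the state.
- read_state(): the state, without advancing time (a new reading comes with each control period).
- capture(name): name is "scene" or "side" or "wrist"; returns a dict with "color" (480x640x3 uint8, red, green, blue), "fx", "fy", "cx", "cy" (pixels), "position" and "orientation" of the camera in the world; the wrist camera has in their place "tool_from_camera" (4x4, takes a point from camera to tool coordinates, whose origin is the TCP and whose axes are the flange's). Camera axes: x right, y down, z forward; pixel columns grow to the right and rows downward; lengths in mm; the calibration is good to about 2 mm. A picture is of the moment at which its call begins: read the wrist's pose just before it. There is no depth.
- sign_off(): hands the job in, once; it reports no verdict.
The state is a dict: "time": time; "q": joint angles; "joint_velocities": joint speeds; "effort": joint torques, N m; "eef_pos": TCP position; "eef_rot": TCP orientation; "wrist_force": force on the tool from outside, world axes, zero at the start; "moment": the same for the moment, N m; "gripper_width": finger opening in mm.
Only numpy, scipy, OpenCV 4.12 (cv2) and the standard library are available. Lean on these libraries where they do the work, as an engineer would, in place of code of your own. Each camera call takes 0.05 s, during which the arm holds its last target.

## Task

Assemble the cell on the grey fixture block: lay the blue spacer plate on the block, then the dark cover plate on the spacer, both with edges flush with the block and holes lined up over its hole. Take the red-headed pin from its stand and pass it down through both plates into the block until its collar sits on the cover, then swing the yellow retaining bar fully in over the pin's head. Leave the beaker, the masking tape and the timer where they are.

Things in the scene. Friction and masses are not known exactly. Their poses are not given: they have to be found in the camera images.
- fixture: Fixed assembly fixture. Origin on the bench under the centre of its grey block, z up. Block 120 mm (x) by 50 mm (y), flat top 30 mm above the bench, hole at x = +30 mm, y = 0. Aluminium foot board 8 mm thick, 86 mm wide, from x = -90 to +160 mm. Steel post, 22 mm diameter, at x = +130 mm, y = 0, carries the yellow bar.
- fixture_hole (a point): Centre of the mouth of the hole in the grey block, at the block's top face (30 mm above the bench). The hole is round, vertical, 20 mm in diameter, 22 mm deep.
- spacer: Loose blue plastic plate 120 x 50 x 18 mm, 0.16 kg, lying flat, thin black gasket outline on top. Origin: centre of its underside; x along its length, z up. Round 20 mm through hole at x = +30 mm, y = 0: same outline and hole place as the grey block, so with x axes pointing the same way and holes in line its edges are flush with the block's.
- spacer_hole (a point): Centre of the spacer's hole at its underside.
- cover: Loose dark steel-coloured plate 120 x 50 x 18 mm, about 0.16 kg, lying flat, with a green glass window on its upper face. Origin, axes and the 20 mm through hole (x = +30 mm) as on the spacer.
- cover_hole (a point): Centre of the cover's hole at its underside.
- stand: Fixed grey plastic stand 54 x 54 x 65 mm in which the pin waits. Origin: centre of its underside. A 20 mm vertical hole passes through its middle; the pin's collar rests on its top, 65 mm above the bench.
- pin: Loose pin, upright in the stand, 0.14 kg. Origin: centre of the collar's underside; z up. Below: steel shaft 16 mm diameter, 56 mm long, last 13 mm tapered to 6 mm. Above: collar 34 mm diameter, 6 mm thick, then a round red head 26 mm diameter, from 6 to 42 mm above the origin. When home the collar lies on the cover, 66 mm above the bench, the shaft 20 mm deep in the block.
- pin_tip (a point): Lower end of the pin, 56 mm below its origin.
- bar (a joint): Yellow retaining bar, 24 mm wide, 12 mm thick, reaching 127 mm from the post; underside 113 mm above the bench. 0 rad: fully in at its stop, over the block's hole, pointing along the fixture's -x. Grows anticlockwise from above as it swings out (1.57: fixture's -y); stop at 2.0. Stays where left (0.05 N m friction). Clears a home pin's head by 5 mm; a raised pin blocks it.
- bar_grip (a point): On the bar's upright black handle, 2 mm below its top. The handle is a round post, 16 mm in diameter, 38 mm tall, standing on the bar's upper face 60 mm from the pivot axis (from 125 to 163 mm above the bench); push it sideways or pinch it from above.
- bar_pivot (a point): On the bar's turning axis (vertical), at the height of the bar's underside, 113 mm above the bench.
- beaker: Bystander: small clear glass beaker, 58 mm wide, 70 mm tall. Origin: centre of its underside.
- masking_tape: Bystander: roll of tan masking tape lying flat, 96 mm wide, 25 mm tall. Origin: centre of its underside.
- timer: Bystander: small grey bench timer, 58 x 58 x 18 mm. Origin: centre of its underside.
Mind the look-alikes: they are no part of the job. What is shaped like the cover but brown is not meant.

How it is judged:
By the outcome, as a careful person would: the job done as asked, in the order asked, and still so for the second after the job is handed in, with the robot touching nothing.
It also fails if it takes over 72 s, if anything falls off the work surface, if the arm or the gripper's body presses on something with over 40 N, if the wrist force passes 120 N, or if a joint passes its speed limit or range.

## Working session

There is one attempt and no reset: what is moved stays moved. The work goes in short steps, Python scripts to look and compute and a tool call to move; the robot and the scene stay as the last step left them, time stands still between calls to the robot, and variables do not carry over. Pictures are saved under pics/ and viewed, and the job is handed in when it is done.

Besides the shell and the picture viewer there is one more tool, called after "Request:" as name(argument=value, ...) on one line, values as JSON. arm_command: Moves the arm, as the interface text tells. Its arguments: {"type":"object","properties":{"increments":{"type":"array","items":{"type":"object","properties":{"tx":{"type":"number"},"ty":{"type":"number"},"tz":{"type":"number"},"wx":{"type":"number"},"wy":{"type":"number"},"wz":{"type":"number"},"claw":{"type":"number"}}}},"squeeze":{"type":"number"}},"required":["increments"]}

```bash
ls; mkdir -p pics
python3 - <<'E'
from station import *
import cv2
s=read_state(); print(s)
for n in ["scene","side","wrist"]:
    c=capture(n); cv2.imwrite(f"pics/{n}0.png",c["color"][:,:,::-1])
    print(n,{k:v for k,v in c.items() if k!="color"})
E
```

```text
pics
{'time': 0.0, 'q': array([-1.30959947e+00,  3.00460324e-01,  1.52161003e+00,  1.73446887e-05,
        1.32068682e+00, -6.65853266e-02]), 'joint_velocities': array([ 0.00067711,  0.00143403,  0.00027759, -0.00076646,  0.0011954 ,
       -0.00017319]), 'effort': array([ 2.61696485e-03, -5.43499553e+01, -3.61791623e+01,  2.67972524e-05,
        4.04391292e-03,  1.16906943e-06]), 'eef_pos': array([ 177.0648872 , -520.676473  ,  404.11486009]), 'eef_rot': array([ 9.86600073e-01,  1.63156232e-01, -4.82063426e-05, -5.80321514e-04]), 'wrist_force': array([ 0.44871959, -0.56675898,  0.04191528]), 'moment': array([0.02097986, 0.03355309, 0.02549692]), 'gripper_width': 85.54532296958114}
scene {'fx': 449.19595749692274, 'fy': 449.19595749692274, 'cx': 321.11346123062833, 'cy': 247.70949329992362, 'position': array([226.97757494, 511.74668845, 890.08568516]), 'orientation': array([-0.2428131 ,  0.90638855, -0.33230303,  0.09526955])}
side {'fx': 491.2894704042647, 'fy': 491.2894704042647, 'cx': 313.199959301493, 'cy': 245.48484282285017, 'position': array([  649.26644081, -1059.64784041,   558.74880509]), 'orientation': array([ 0.83515245,  0.0433921 , -0.01625607, -0.54806318])}
wrist {'fx': 404.1914473430332, 'fy': 404.1914473430332, 'cx': 325.4516878084343, 'cy': 241.0006178932605, 'tool_from_camera': array([[-8.18212419e-06, -9.51322945e-01, -3.08195805e-01,
         7.87655489e+01],
       [ 9.99999867e-01,  1.50979258e-04, -4.92583459e-04,
         9.87777295e-01],
       [ 5.15137121e-04, -3.08195768e-01,  9.51322817e-01,
         3.09322233e+01],
       [ 0.00000000e+00,  0.00000000e+00,  0.00000000e+00,
         1.00000000e+00]])}
```

View pics/scene0.png

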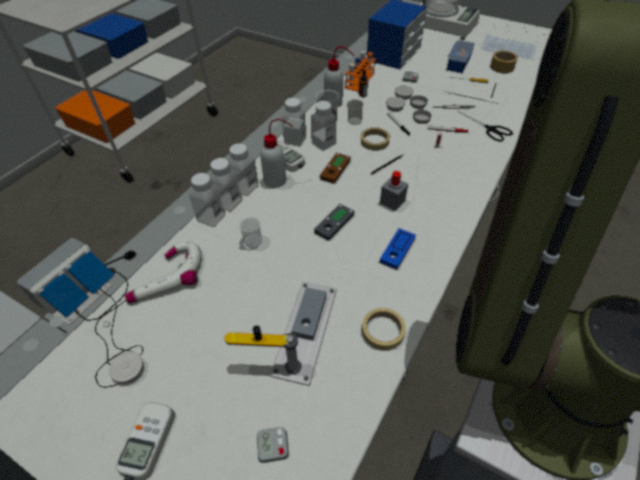

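View pics/side0.png

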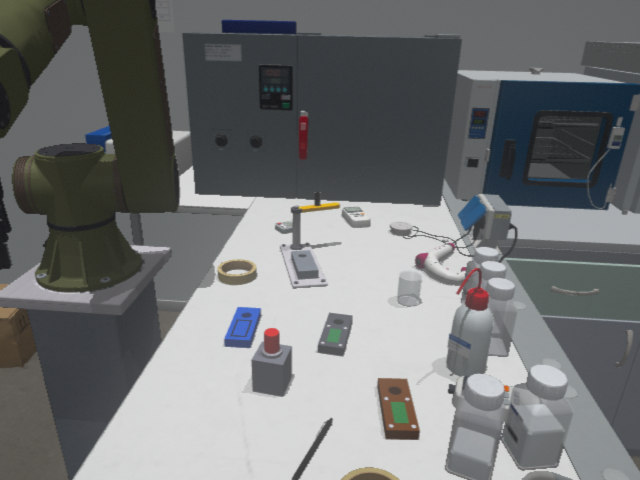

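View pics/wrist0.png

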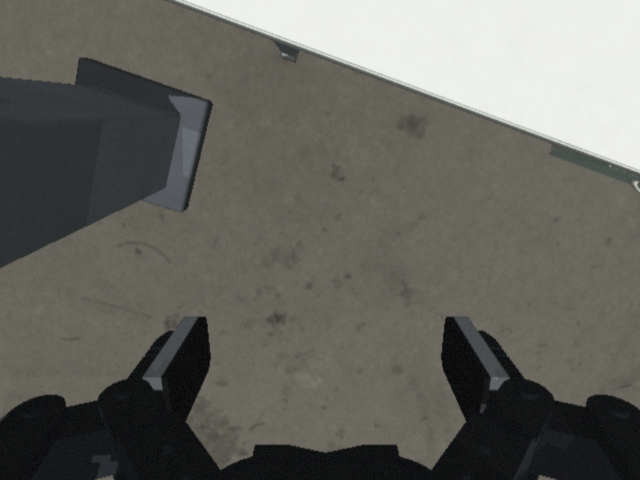

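Candidates, by scene pixel:
- **Cover:** the dark plate with green window at (334,222). Its look-alike is the brown one at (335,167), which I reject.
- **Spacer:** the blue plate at (398,248). The blue box at (395,30) is a different shape.
- **Pin:** red head at (396,178). The red bottle caps at (270,142) and (333,65) are not it.

Next I'll check these in close crops.

```bash
cat > h.py <<'E'
import numpy as np, cv2
from scipy.spatial.transform import Rotation as R
def ray(c,uv,tcp=None):
    d=np.array([(uv[0]-c['cx'])/c['fx'],(uv[1]-c['cy'])/c['fy'],1.0])
    if 'position' in c:
        return np.array(c['position']),R.from_quat(c['orientation']).apply(d)
    T=np.array(c['tool_from_camera']);p,q=tcp;r=R.from_quat(q)
    return np.array(p)+r.apply(T[:3,3]), r.apply(T[:3,:3]@d)
def onz(c,uv,z,tcp=None):
    o,d=ray(c,uv,tcp); return o+d*(z-o[2])/d[2]
def proj(c,P,tcp=None):
    P=np.atleast_2d(P).astype(float)
    if 'position' in c:
        pc=R.from_quat(c['orientation']).inv().apply(P-np.array(c['position']))
    else:
        T=np.array(c['tool_from_camera']);p,q=tcp
        pt=R.from_quat(q).inv().apply(P-np.array(p)); pc=(pt-T[:3,3])@T[:3,:3]
    return np.c_[c['fx']*pc[:,0]/pc[:,2]+c['cx'],c['fy']*pc[:,1]/pc[:,2]+c['cy']]
def crop(c,x0,y0,w,h,s,name):
    im=c['color'][y0:y0+h,x0:x0+w,::-1]; im=cv2.resize(im,None,fx=s,fy=s,interpolation=cv2.INTER_CUBIC)
    cv2.imwrite('pics/'+name+'.png',im)
def plate(x,y,yaw,z,top=18):
    "corners at top (4), hole centre top"
    c,s=np.cos(yaw),np.sin(yaw)
    L=np.array([[60,25],[60,-25],[-60,-25],[-60,25],[30,0]])
    return np.c_[L@np.array([[c,s],[-s,c]])+[x,y],np.full(5,z+top)]
E
python3 - <<'E'
from station import *; from h import *
c=capture("scene"); crop(c,290,140,140,140,5,"s_a"); crop(c,215,270,200,115,4,"s_b")
c=capture("side"); crop(c,215,300,150,110,5,"d_a"); crop(c,225,185,150,110,5,"d_b")
E
```

```text
(no output)
```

View pics/s_a.png

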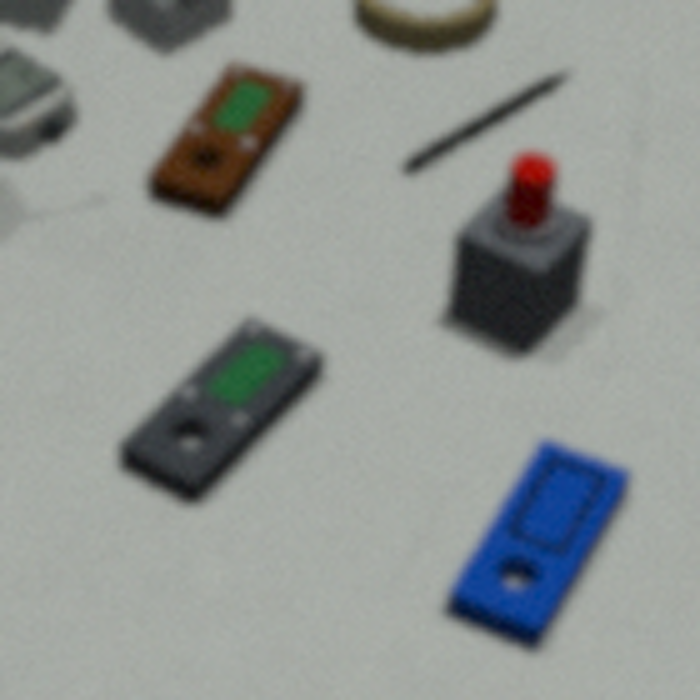

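View pics/s_b.png

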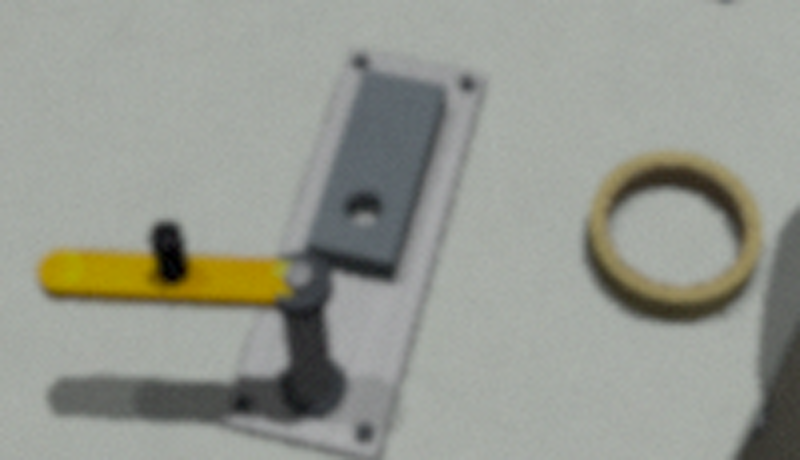

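View pics/d_a.png

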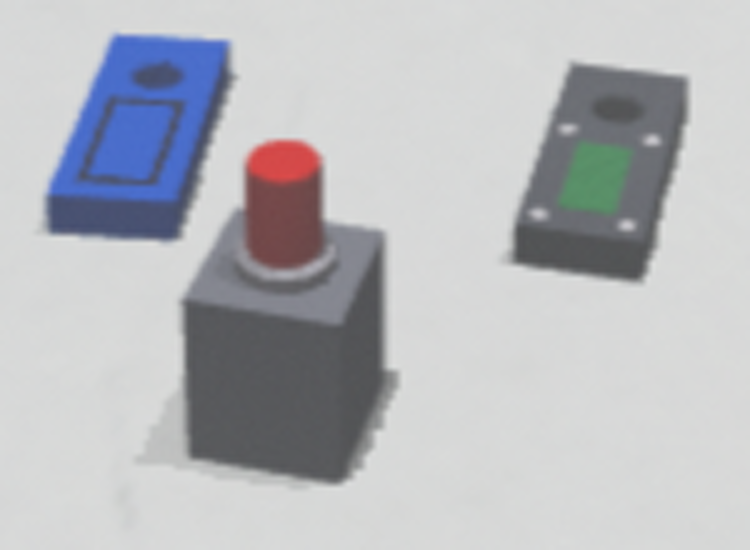

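View pics/d_b.png

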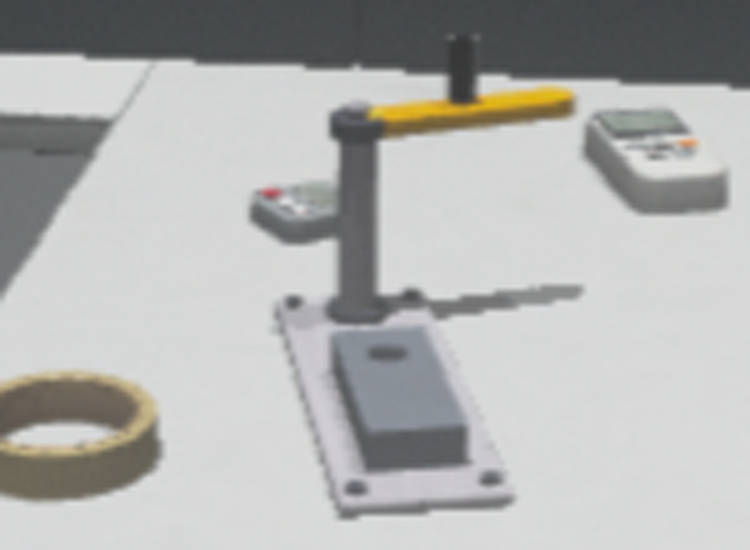

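Run:
```python
from station import *; from h import *
from scipy.optimize import least_squares
cs=capture("scene"); cd=capture("side")
def u(p,x0,y0,s): return (np.array(p,float)+.5)/s-.5+[x0,y0]
# order (60,25),(60,-25),(-60,-25),(-60,25),hole
D={'spacer':(0,[(535,628),(455,597),(545,442),(630,470),(518,573)],(290,140,5),[(115,36),(230,43),(180,205),(50,195),(157,76)],(215,300,5)),
'cover':(0,[(190,488),(124,448),(252,322),(325,355),(190,434)],(290,140,5),[(572,65),(688,78),(645,240),(517,228),(618,109)],(215,300,5)),
'block':(12,[(393,265),(312,245),(372,72),(446,92),(363,209)],(215,270,4),[(332,333),(432,328),(467,430),(368,435),(388,353)],(225,185,5))}
for k,(z,a,ca,b,cb) in D.items():
    A=u(a,*ca);B=u(b,*cb)
    for nm,sel in (('both',3),('scene',1),('side',2)):
        def f(v):
            P=plate(v[0],v[1],v[2],z); r=[]
            if sel&1:r.append(proj(cs,P)-A)
            if sel&2:r.append(proj(cd,P)-B)
            return np.concatenate(r).ravel()
        s=least_squares(f,[500,-200,1.5]); print(k,nm,s.x.round(3),'yawdeg',np.degrees(s.x[2]).round(2),'rms',np.sqrt(np.mean(s.fun**2)).round(2))
print('stand top/pin collar', onz(cs,u((530,225),290,140,5),71), onz(cd,u((285,255),215,300,5),71))
print('pin head top', onz(cs,u((533,168),290,140,5),107), onz(cd,u((284,161),215,300,5),107))
print('bar handle top', onz(cs,u((165,230),215,270,4),163),onz(cd,u((463,40),225,185,5),163))
print('post top', onz(cs,u((298,275),215,270,4),125),onz(cd,u((357,110),225,185,5),125))
```

```text
spacer both [ 443.174 -227.791    1.595] yawdeg 91.38 rms 0.6
spacer scene [ 442.111 -227.716    1.588] yawdeg 90.98 rms 0.73
spacer side [ 443.852 -228.001    1.598] yawdeg 91.55 rms 0.21
cover both [ 629.749 -229.017    1.455] yawdeg 83.38 rms 0.52
cover scene [ 628.334 -228.32     1.446] yawdeg 82.85 rms 0.51
cover side [ 630.333 -229.334    1.458] yawdeg 83.56 rms 0.34
block both [534.424  56.503   1.834] yawdeg 105.08 rms 0.82
block scene [532.665  56.795   1.834] yawdeg 105.1 rms 0.78
block side [536.526  55.45    1.829] yawdeg 104.78 rms 0.35
stand top/pin collar [ 524.20991726 -381.44022891   71.        ] [ 528.81897776 -387.8427507    71.        ]
pin head top [ 528.32832967 -384.47312064  107.        ] [ 528.73193867 -386.41590659  107.        ]
bar handle top [553.84226918 207.19617821 163.        ] [553.59383504 203.79289644 163.        ]
post top [501.32317633 179.6438661  125.        ] [498.12307476 190.56963028 125.        ]
```

```bash
cat >> h.py <<'E'
def go(x,y,z,psi,s=None):
    from station import read_state
    s=s or read_state(); p=s['eef_pos'];r=R.from_quat(s['eef_rot'])
    a=np.radians(psi); tgt=R.from_matrix(np.array([[np.cos(a),np.sin(a),0],[np.sin(a),-np.cos(a),0],[0,0,-1]]))
    d=r.inv().apply(np.array([x,y,z])-p)/1000; w=(r.inv()*tgt).as_rotvec(degrees=True)
    print('t',s['time'],'pos',p.round(1),'psi',np.degrees(np.arctan2(*r.as_matrix()[[1,0],0])).round(2),'w',s['gripper_width'].round(1),'F',s['wrist_force'].round(1))
    print('  d',d.round(4),'w',w.round(2),'dist',np.linalg.norm(d).round(4))
E
python3 - <<'E'
from h import *
go(534,56,330,105)
E
```

```text
Traceback (most recent call last):
  File "h.py", line 32, in go
    print('t',s['time'],'pos',p.round(1),'psi',np.degrees(np.arctan2(*r.as_matrix()[[1,0],0])).round(2),'w',s['gripper_width'].round(1),'F',s['wrist_force'].round(1))
                                                                                                            ^^^^^^^^^^^^^^^^^^^^^^^^
AttributeError: 'float' object has no attribute 'round'
```

```bash
sed -i "s/s\['gripper_width'\].round(1)/round(float(s['gripper_width']),1)/" h.py
python3 - <<'E'
from h import *
go(534,56,345,105)
E
```

```text
t 0.35 pos [ 177.1 -520.7  404.6] psi 18.78 w 85.3 F [-0.2  0.2  0.5]
  d [ 0.5236 -0.4311  0.0597] w [-1.000e-02 -1.000e-02 -8.622e+01] dist 0.6808
```

Request:
arm_command(increments=[{"tx": 0.5236,"ty": -0.4311,"tz": 0.0597,"wz": -86.2},{"tx": 0.5236,"ty": -0.4311,"tz": 0.0597,"wz": -86.2},{"tx": 0.5236,"ty": -0.4311,"tz": 0.0597,"wz": -86.2},{"tx": 0.5236,"ty": -0.4311,"tz": 0.0597,"wz": -86.2},{"tx": 0.5236,"ty": -0.4311,"tz": 0.0597,"wz": -86.2}])

```text
$.increments[0]: bad value
```

Run:
```python
from h import *
go(534,56,345,105)
```

```text
t 0.35 pos [ 177.1 -520.7  404.6] psi 18.78 w 85.3 F [-0.2  0.2  0.5]
  d [ 0.5236 -0.4311  0.0597] w [-1.000e-02 -1.000e-02 -8.622e+01] dist 0.6808
```

Request:
arm_command(increments=[{"tx": 0.038,"ty": -0.031,"tz": 0.004,"wz": -7},{"tx": 0.076,"ty": -0.062,"tz": 0.008,"wz": -14},{"tx": 0.114,"ty": -0.093,"tz": 0.012,"wz": -21},{"tx": 0.152,"ty": -0.124,"tz": 0.016,"wz": -28},{"tx": 0.19,"ty": -0.155,"tz": 0.02,"wz": -35}])

```text
$.increments[0]: bad value
```

Run:
```python
from h import *
go(534,56,345,105)
```

```text
t 0.35 pos [ 177.1 -520.7  404.6] psi 18.78 w 85.3 F [-0.2  0.2  0.5]
  d [ 0.5236 -0.4311  0.0597] w [-1.000e-02 -1.000e-02 -8.622e+01] dist 0.6808
```

Request:
arm_command(increments=[{"tx": 0.5236,"ty": -0.4311,"tz": 0.0597,"wx": 0,"wy": 0,"wz": -86.2,"claw": 1},{"tx": 0.5236,"ty": -0.4311,"tz": 0.0597,"wx": 0,"wy": 0,"wz": -86.2,"claw": 1},{"tx": 0.5236,"ty": -0.4311,"tz": 0.0597,"wx": 0,"wy": 0,"wz": -86.2,"claw": 1},{"tx": 0.5236,"ty": -0.4311,"tz": 0.0597,"wx": 0,"wy": 0,"wz": -86.2,"claw": 1},{"tx": 0.5236,"ty": -0.4311,"tz": 0.0597,"wx": 0,"wy": 0,"wz": -86.2,"claw": 1}], squeeze=40)

```text
time: 0.85
eef_pos: [308.6, -307.1, 382.7]
eef_rot: [0.857, 0.516, 0.0, 0.0]
wrist_force: [1.0, -0.4, 1.1]
gripper_width: 85.4
```

Run:
```python
from h import *
go(534,56,345,105)
```

```text
t 0.85 pos [ 308.6 -307.1  382.7] psi 62.08 w 85.4 F [ 1.  -0.4  1.1]
  d [0.4264 0.0291 0.0377] w [ 2.000e-02  1.000e-02 -4.292e+01] dist 0.429
```

Request:
arm_command(increments=[{"tx": 0.4264,"ty": 0.0291,"tz": 0.0377,"wx": 0,"wy": 0,"wz": -42.9,"claw": 1},{"tx": 0.4264,"ty": 0.0291,"tz": 0.0377,"wx": 0,"wy": 0,"wz": -42.9,"claw": 1},{"tx": 0.4264,"ty": 0.0291,"tz": 0.0377,"wx": 0,"wy": 0,"wz": -42.9,"claw": 1},{"tx": 0.4264,"ty": 0.0291,"tz": 0.0377,"wx": 0,"wy": 0,"wz": -42.9,"claw": 1},{"tx": 0.4264,"ty": 0.0291,"tz": 0.0377,"wx": 0,"wy": 0,"wz": -42.9,"claw": 1}])

```text
time: 1.35
eef_pos: [439.8, -95.1, 361.0]
eef_rot: [0.608, 0.794, 0.0, 0.001]
wrist_force: [0.6, -0.9, 0.5]
gripper_width: 85.6
```

Run:
```python
from h import *
go(534,56,345,105)
```

```text
t 1.35 pos [439.8 -95.1 361. ] psi 105.08 w 85.6 F [ 0.6 -0.9  0.5]
  d [0.1214 0.1303 0.016 ] w [0.05 0.04 0.08] dist 0.1788
```

Request:
arm_command(increments=[{"tx": 0.1214,"ty": 0.1303,"tz": 0.016,"wx": 0,"wy": 0,"wz": 0,"claw": 1},{"tx": 0.1214,"ty": 0.1303,"tz": 0.016,"wx": 0,"wy": 0,"wz": 0,"claw": 1},{"tx": 0.1214,"ty": 0.1303,"tz": 0.016,"wx": 0,"wy": 0,"wz": 0,"claw": 1},{"tx": 0.1214,"ty": 0.1303,"tz": 0.016,"wx": 0,"wy": 0,"wz": 0,"claw": 1},{"tx": 0.1214,"ty": 0.1303,"tz": 0.016,"wx": 0,"wy": 0,"wz": 0,"claw": 1}])

```text
time: 1.85
eef_pos: [535.1, 58.9, 344.2]
eef_rot: [0.607, 0.795, 0.0, 0.0]
wrist_force: [-0.4, 0.7, -0.0]
gripper_width: 85.5
```

```bash
cat > snap.py <<'E'
from station import *; from h import *; import sys,pickle
s=read_state(); c=capture("wrist"); n=sys.argv[1]
pickle.dump((s,c),open(n+'.pkl','wb')); cv2.imwrite('pics/'+n+'.png',c['color'][:,:,::-1])
print(s['time'],s['eef_pos'].round(2),s['joint_velocities'].round(3))
E
python3 snap.py w1
```

```text
1.85 [535.06  58.88 344.19] [-0.067 -0.046  0.054 -0.013  0.004 -0.052]
```

View pics/w1.png

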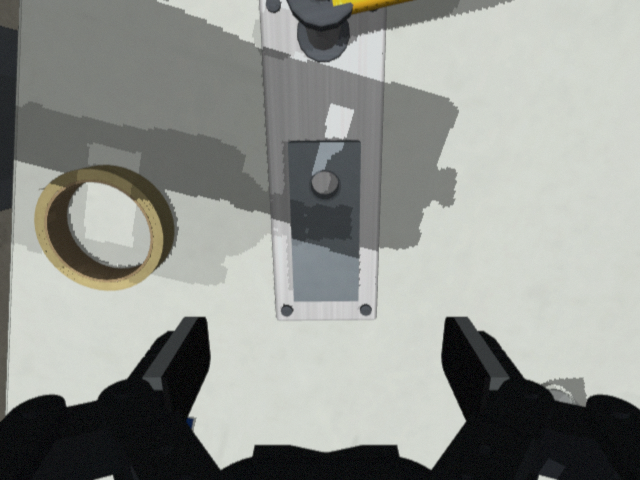

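Run:
```python
import pickle; from h import *
s,c=pickle.load(open('w1.pkl','rb')); crop(c,265,120,120,200,4,'w1c'); im=cv2.imread('pics/w1c.png'); cv2.imwrite('pics/w1c.png',im[:600])
cv2.imwrite('pics/w1d.png',im[400:])
```

```text
(no output)
```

View pics/w1c.png

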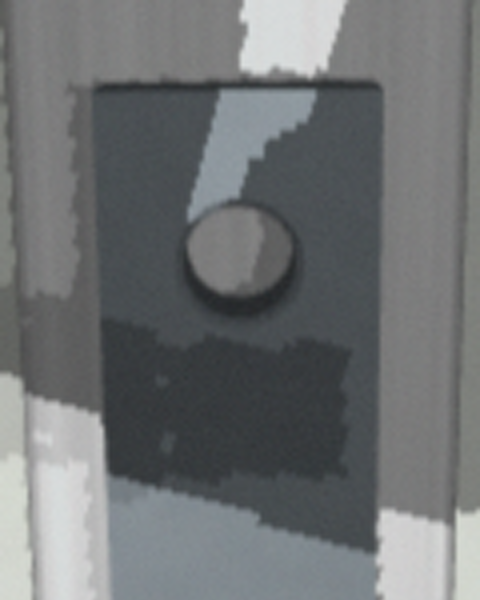

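View pics/w1d.png

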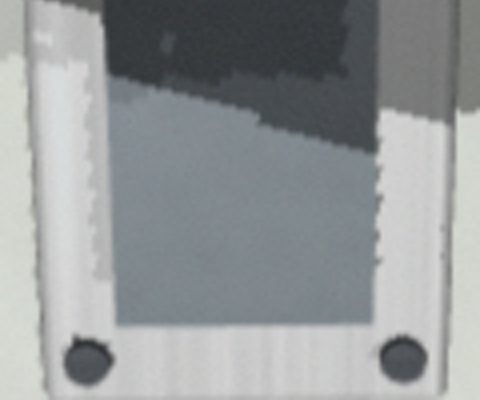

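```bash
cat >> h.py <<'E'
def fitw(n,pts,x0,y0,sc,z,guess):
    import pickle; from scipy.optimize import least_squares
    s,c=pickle.load(open(n+'.pkl','rb')); A=(np.array(pts,float)+.5)/sc-.5+[x0,y0]
    tcp=(s['eef_pos'],s['eef_rot'])
    f=lambda v:(proj(c,plate(v[0],v[1],v[2],z),tcp)-A).ravel()
    r=least_squares(f,guess); print('x y yaw',r.x[:2].round(2),np.degrees(r.x[2]).round(2),'rms',np.sqrt(np.mean(r.fun**2)).round(2),'hole',plate(*r.x,z)[4].round(2)); print(r.fun.reshape(-1,2).round(2).tolist())
E
python3 - <<'E'
from h import *
fitw('w1',[(95,89),(382,89),(372,724),(117,725),(241,258)],265,120,4,12,[534,56,1.83])
go(443,-228,330,91.5)
E
```

```text
x y yaw [535.29  56.57] 105.71 rms 0.57 hole [527.16  85.45  30.  ]
[[-0.64, -0.14], [0.9, -0.72], [0.36, -0.13], [-0.5, 0.09], [-0.14, 1.02]]
t 1.9 pos [534.4  57.4 344.4] psi 105.23 w 85.0 F [-0.3 -0.8 -0.7]
  d [-0.2513 -0.1632  0.0145] w [1.000e-02 3.000e-02 1.373e+01] dist 0.3
```

Request:
arm_command(increments=[{"tx": -0.2513,"ty": -0.1632,"tz": 0.0145,"wx": 0,"wy": 0,"wz": 13.7,"claw": 1},{"tx": -0.2513,"ty": -0.1632,"tz": 0.0145,"wx": 0,"wy": 0,"wz": 13.7,"claw": 1},{"tx": -0.2513,"ty": -0.1632,"tz": 0.0145,"wx": 0,"wy": 0,"wz": 13.7,"claw": 1},{"tx": -0.2513,"ty": -0.1632,"tz": 0.0145,"wx": 0,"wy": 0,"wz": 13.7,"claw": 1},{"tx": -0.2513,"ty": -0.1632,"tz": 0.0145,"wx": 0,"wy": 0,"wz": 13.7,"claw": 1}])

```text
time: 2.4
eef_pos: [456.0, -184.1, 332.8]
eef_rot: [0.698, 0.716, -0.0, 0.001]
wrist_force: [1.2, -0.4, -0.5]
gripper_width: 85.4
```

Run:
```python
from h import *
go(443,-228,330,91.5)
```

```text
t 2.4 pos [ 456.  -184.1  332.8] psi 91.47 w 85.4 F [ 1.2 -0.4 -0.5]
  d [-0.0435 -0.0141  0.0029] w [ 0.04  0.05 -0.03] dist 0.0459
```

Request:
arm_command(increments=[{"tx": -0.0435,"ty": -0.0141,"tz": 0.003,"wx": 0,"wy": 0,"wz": 0,"claw": 1},{"tx": -0.0435,"ty": -0.0141,"tz": 0.003,"wx": 0,"wy": 0,"wz": 0,"claw": 1},{"tx": -0.0435,"ty": -0.0141,"tz": 0.003,"wx": 0,"wy": 0,"wz": 0,"claw": 1}])

```text
time: 2.7
eef_pos: [442.0, -229.2, 329.9]
eef_rot: [0.699, 0.715, -0.0, 0.001]
wrist_force: [0.2, -0.1, 0.1]
gripper_width: 85.7
```

```bash
python3 snap.py w2
python3 - <<'E'
import pickle; from h import *
s,c=pickle.load(open('w2.pkl','rb')); crop(c,265,130,120,190,4,'w2c'); im=cv2.imread('pics/w2c.png'); cv2.imwrite('pics/w2c.png',im[:400]);cv2.imwrite('pics/w2d.png',im[400:])
E
```

```text
2.7 [ 441.99 -229.23  329.94] [ 0.053 -0.002  0.002  0.001  0.001  0.01 ]
```

View pics/w2.png

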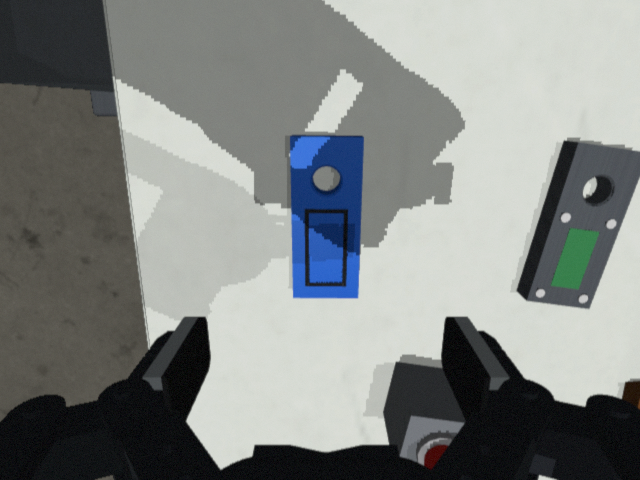

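View pics/w2c.png

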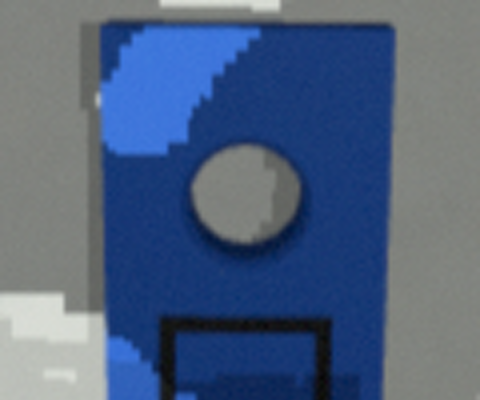

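View pics/w2d.png

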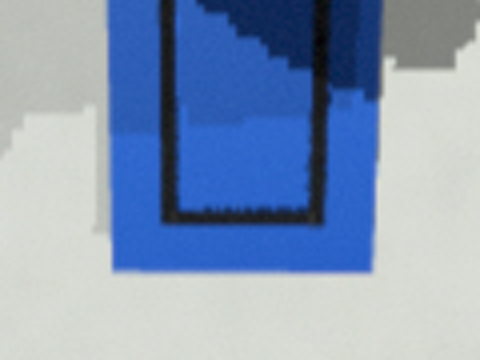

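Run:
```python
from h import *
fitw('w2',[(102,26),(393,26),(373,671),(113,671),(246,198)],265,130,4,0,[443,-228,1.59])
go(443.5,-228.3,177,91.4)
```

```text
x y yaw [ 442.53 -227.79] 90.97 rms 0.51 hole [ 442.02 -197.79   18.  ]
[[-0.81, -0.64], [0.65, -0.23], [0.23, 0.15], [-0.08, -0.14], [0.04, 0.98]]
t 2.75 pos [ 442.5 -228.2  330. ] psi 91.39 w 85.6 F [ 0.7  0.4 -0.1]
  d [0.     0.0009 0.153 ] w [ 0.04  0.05 -0.01] dist 0.153
```

Request:
arm_command(increments=[{"tx": 0.0004,"ty": 0,"tz": 0.154,"wx": 0,"wy": 0,"wz": 0.4,"claw": 1},{"tx": 0.0004,"ty": 0,"tz": 0.154,"wx": 0,"wy": 0,"wz": 0.4,"claw": 1},{"tx": 0.0004,"ty": 0,"tz": 0.154,"wx": 0,"wy": 0,"wz": 0.4,"claw": 1},{"tx": 0.0004,"ty": 0,"tz": 0.154,"wx": 0,"wy": 0,"wz": 0.4,"claw": 0.8},{"tx": 0.0004,"ty": 0,"tz": 0.154,"wx": 0,"wy": 0,"wz": 0.4,"claw": 0.75}])

```text
time: 3.25
eef_pos: [443.1, -227.4, 176.6]
eef_rot: [0.701, 0.714, -0.0, 0.0]
wrist_force: [0.4, -1.2, 1.1]
gripper_width: 64.4
```

Run:
```python
from h import *
go(442.5,-227.8,176,91)
```

```text
t 3.25 pos [ 443.1 -227.4  176.6] psi 91.06 w 64.4 F [ 0.4 -1.2  1.1]
  d [-0.0004 -0.0006  0.0006] w [-0.01  0.01  0.06] dist 0.0009
```

Now close.

Request:
arm_command(increments=[{"tx": 0,"ty": -0.0006,"tz": 0.0006,"wx": 0,"wy": 0,"wz": 0,"claw": 0.5},{"tx": 0,"ty": -0.0006,"tz": 0.0006,"wx": 0,"wy": 0,"wz": 0,"claw": 0.4},{"tx": 0,"ty": -0.0006,"tz": 0.0006,"wx": 0,"wy": 0,"wz": 0,"claw": 0.4},{"tx": 0,"ty": -0.0006,"tz": 0.0006,"wx": 0,"wy": 0,"wz": 0,"claw": 0.4}], squeeze=50)

```text
time: 3.65
eef_pos: [443.2, -227.5, 179.0]
eef_rot: [0.7, 0.714, 0.0, 0.002]
wrist_force: [0.5, 2.8, 7.5]
gripper_width: 48.4
```

Run:
```python
from h import *
go(535.3,56.6,270,105.7)
```

```text
t 3.65 pos [ 443.2 -227.5  179. ] psi 91.08 w 48.4 F [0.5 2.8 7.5]
  d [ 0.2821  0.0978 -0.0913] w [  0.2    0.17 -14.62] dist 0.3122
```

Request:
arm_command(increments=[{"tx": 0,"ty": 0,"tz": -0.045,"wx": 0,"wy": 0,"wz": 0,"claw": 0.4},{"tx": 0.03,"ty": 0.01,"tz": -0.08,"wx": 0,"wy": 0,"wz": -4,"claw": 0.4},{"tx": 0.2821,"ty": 0.0978,"tz": -0.0913,"wx": 0,"wy": 0,"wz": -14.6,"claw": 0.4},{"tx": 0.2821,"ty": 0.0978,"tz": -0.0913,"wx": 0,"wy": 0,"wz": -14.6,"claw": 0.4},{"tx": 0.2821,"ty": 0.0978,"tz": -0.0913,"wx": 0,"wy": 0,"wz": -14.6,"claw": 0.4}])

```text
time: 4.15
eef_pos: [499.2, -52.8, 268.1]
eef_rot: [0.604, 0.797, 0.001, 0.004]
wrist_force: [1.2, -0.3, -1.5]
gripper_width: 48.5
```

Run:
```python
from h import *
go(535.3,56.6,270,105.7)
```

```text
t 4.15 pos [499.2 -52.8 268.1] psi 105.74 w 48.5 F [ 1.2 -0.3 -1.5]
  d [ 0.0955  0.0644 -0.002 ] w [0.4  0.3  0.04] dist 0.1152
```

Request:
arm_command(increments=[{"tx": 0.0955,"ty": 0.0644,"tz": 0,"wx": 0.4,"wy": 0.3,"wz": 0,"claw": 0.4},{"tx": 0.0955,"ty": 0.0644,"tz": 0,"wx": 0.4,"wy": 0.3,"wz": 0,"claw": 0.4},{"tx": 0.0955,"ty": 0.0644,"tz": 0,"wx": 0.4,"wy": 0.3,"wz": 0,"claw": 0.4},{"tx": 0.0955,"ty": 0.0644,"tz": 0,"wx": 0.4,"wy": 0.3,"wz": 0,"claw": 0.4},{"tx": 0.0955,"ty": 0.0644,"tz": 0,"wx": 0.4,"wy": 0.3,"wz": 0,"claw": 0.4}])

```text
time: 4.65
eef_pos: [535.1, 56.6, 269.5]
eef_rot: [0.603, 0.798, 0.001, 0.001]
wrist_force: [-0.2, -0.1, -1.6]
gripper_width: 48.2
```

```bash
python3 snap.py w3
python3 - <<'E'
from h import *
go(535.3,56.6,222,105.7)
E
```

```text
4.65 [535.12  56.55 269.52] [-0.029  0.005  0.013 -0.001 -0.006 -0.002]
t 4.7 pos [535.1  56.  269.2] psi 105.73 w 48.5 F [ 0.7 -0.3 -1.9]
  d [0.0006 0.0003 0.0472] w [0.08 0.03 0.03] dist 0.0472
```

View pics/w3.png

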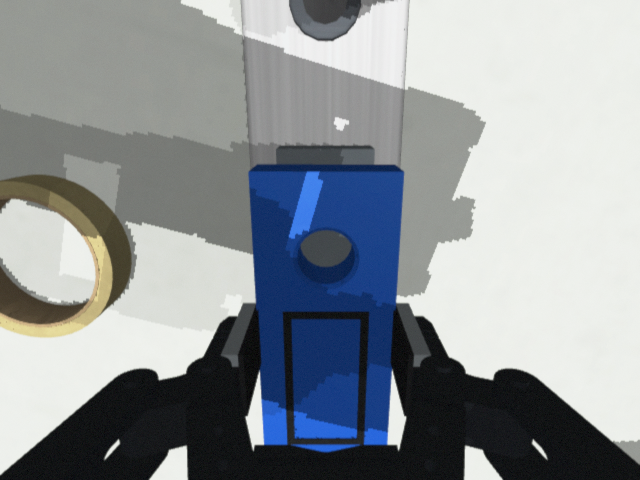

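Run:
```python
import pickle; from h import *
s,c=pickle.load(open('w3.pkl','rb')); crop(c,235,130,190,150,4,'w3c');crop(c,235,380,190,100,4,'w3d')
```

```text
(no output)
```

View pics/w3c.png

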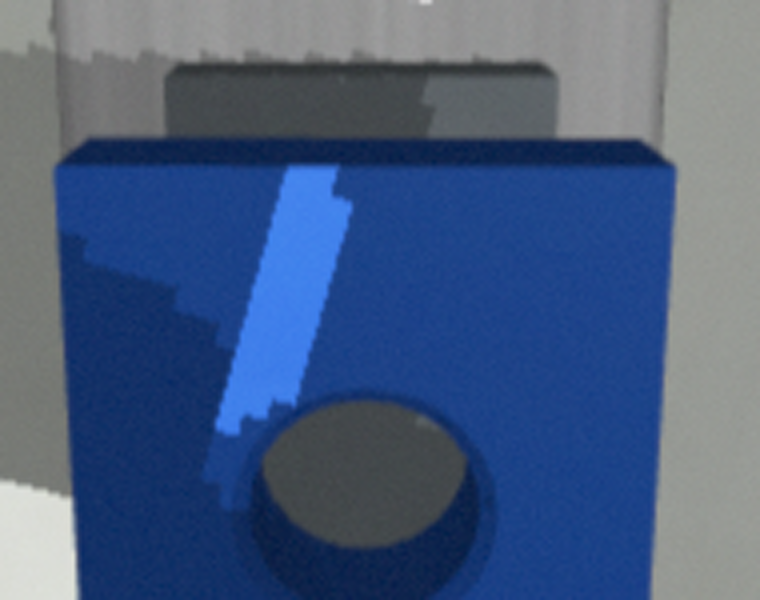

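View pics/w3d.png

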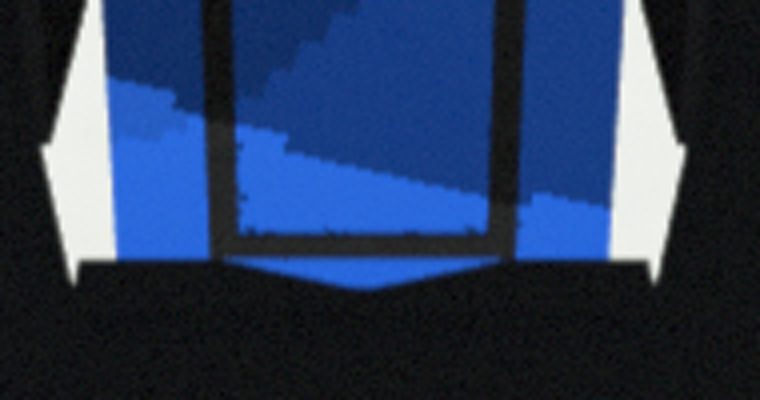

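Run:
```python
import pickle; from h import *
s,c=pickle.load(open('w3.pkl','rb')); tcp=(s['eef_pos'],s['eef_rot'])
u=lambda p:(np.array(p)+.5)/4-.5+[235,130]
r=R.from_quat(s['eef_rot'])
for nm,a,b,z in(('plate',(54,166),(676,167),108.5),('platebot',(97,140),(637,141),90.5),('block',(165,75),(558,75),30)):
    A=onz(c,u(a),z,tcp);B=onz(c,u(b),z,tcp)
    m=(A+B)/2; t=r.inv().apply(m-tcp[0]); print(nm,'mid',m.round(2),'tool',t.round(2),'width',np.linalg.norm(A-B).round(2),'yaw',np.degrees(np.arctan2(*(B-A)[[1,0]])).round(2)+90)
```

```text
plate mid [519.09 113.79 108.5 ] tool [ 59.55  -0.17 160.98] width 49.81 yaw 105.68
platebot mid [519.4  113.62  90.5 ] tool [5.9310e+01 4.0000e-02 1.7898e+02] width 48.99 yaw 105.66
block mid [518.9  113.91  30.  ] tool [ 59.77  -0.48 239.48] width 49.6 yaw 105.78
```

Request:
arm_command(increments=[{"tx": 0.0007,"ty": -0.0001,"tz": 0.03,"wx": 0.1,"wy": 0,"wz": 0,"claw": 0.4},{"tx": 0.0007,"ty": -0.0001,"tz": 0.055,"wx": 0.1,"wy": 0,"wz": 0,"claw": 0.4},{"tx": 0.0007,"ty": -0.0001,"tz": 0.056,"wx": 0.1,"wy": 0,"wz": 0,"claw": 0.4},{"tx": 0.0007,"ty": -0.0001,"tz": 0.056,"wx": 0.1,"wy": 0,"wz": 0,"claw": 0.4}])

```text
time: 5.1
eef_pos: [535.0, 55.8, 214.0]
eef_rot: [0.604, 0.797, -0.0, 0.0]
wrist_force: [1.0, -0.3, -1.4]
gripper_width: 48.3
```

Run:
```python
from h import *
go(534.8,56.7,209.5,105.72)
```

```text
t 5.1 pos [535.   55.8 214. ] psi 105.66 w 48.3 F [ 1.  -0.3 -1.4]
  d [0.001  0.0001 0.0045] w [-0.01  0.04 -0.06] dist 0.0046
```

Request:
arm_command(increments=[{"tx": 0.0012,"ty": 0.0001,"tz": 0.002,"wx": 0,"wy": 0,"wz": 0,"claw": 0.4},{"tx": 0.0012,"ty": 0.0001,"tz": 0.004,"wx": 0,"wy": 0,"wz": 0,"claw": 0.4},{"tx": 0.0012,"ty": 0.0001,"tz": 0.005,"wx": 0,"wy": 0,"wz": 0,"claw": 0.4}])

```text
time: 5.4
eef_pos: [534.9, 56.9, 209.6]
eef_rot: [0.604, 0.797, 0.0, 0.001]
wrist_force: [-0.1, 0.1, -1.1]
gripper_width: 48.7
```

Run:
```python
from h import *
go(534.8,56.7,209.5,105.72)
go(534.8,56.7,209.5,105.72)
```

```text
t 5.4 pos [534.9  56.9 209.6] psi 105.65 w 48.7 F [-0.1  0.1 -1.1]
  d [-0.0002 -0.0001  0.0001] w [ 0.05  0.05 -0.07] dist 0.0002
t 5.4 pos [534.9  56.9 209.6] psi 105.65 w 48.7 F [-0.1  0.1 -1.1]
  d [-0.0002 -0.0001  0.0001] w [ 0.05  0.05 -0.07] dist 0.0002
```

Request:
arm_command(increments=[{"tx": 0,"ty": 0,"tz": 0.001,"wx": 0,"wy": 0,"wz": 0,"claw": 0.4},{"tx": 0,"ty": 0,"tz": 0.002,"wx": 0,"wy": 0,"wz": 0,"claw": 0.4},{"tx": 0,"ty": 0,"tz": 0.002,"wx": 0,"wy": 0,"wz": 0,"claw": 0.4}])

```text
time: 5.7
eef_pos: [534.9, 56.9, 209.0]
eef_rot: [0.604, 0.797, 0.0, 0.001]
wrist_force: [-9.8, -1.4, 16.9]
gripper_width: 48.7
```

Run:
```python
from h import *
go(534.8,56.7,209.5,105.72)
```

```text
t 5.7 pos [534.9  56.9 209. ] psi 105.66 w 48.7 F [-9.8 -1.4 16.9]
  d [-0.0002 -0.0001 -0.0005] w [ 0.06  0.06 -0.06] dist 0.0006
```

Request:
arm_command(increments=[{"tx": 0,"ty": 0,"tz": -0.0005,"wx": 0,"wy": 0,"wz": 0,"claw": 0.6},{"tx": 0,"ty": 0,"tz": -0.0005,"wx": 0,"wy": 0,"wz": 0,"claw": 0.8},{"tx": 0,"ty": 0,"tz": -0.0005,"wx": 0,"wy": 0,"wz": 0,"claw": 0.9},{"tx": 0,"ty": 0,"tz": -0.05,"wx": 0,"wy": 0,"wz": 0,"claw": 1},{"tx": 0,"ty": 0,"tz": -0.1,"wx": 0,"wy": 0,"wz": 0,"claw": 1}])

```text
time: 6.2
eef_pos: [534.5, 57.0, 309.1]
eef_rot: [0.604, 0.797, -0.001, -0.001]
wrist_force: [0.7, -0.0, 0.2]
gripper_width: 85.6
```

Run:
```python
from h import *
go(534.8,56.7,345,105.72)
```

```text
t 6.2 pos [534.5  57.  309.1] psi 105.66 w 85.6 F [ 0.7 -0.   0.2]
  d [-0.0004  0.0001 -0.0359] w [-0.13  0.01 -0.06] dist 0.0359
```

Request:
arm_command(increments=[{"tx": 0,"ty": 0,"tz": -0.036,"wx": 0,"wy": 0,"wz": 0,"claw": 1},{"tx": 0,"ty": 0,"tz": -0.036,"wx": 0,"wy": 0,"wz": 0,"claw": 1}])

```text
time: 6.4
eef_pos: [535.1, 57.1, 350.2]
eef_rot: [0.604, 0.797, 0.002, 0.003]
wrist_force: [-0.6, 0.6, -0.4]
gripper_width: 85.8
```

```bash
python3 snap.py w4;python3 - <<'E'
import pickle; from h import *
s,c=pickle.load(open('w4.pkl','rb')); crop(c,225,120,200,130,4,'w4c');crop(c,225,250,200,90,4,'w4d')
E
```

```text
6.4 [535.08  57.08 350.21] [-0.002  0.07   0.08   0.001 -0.078 -0.   ]
```

View pics/w4c.png

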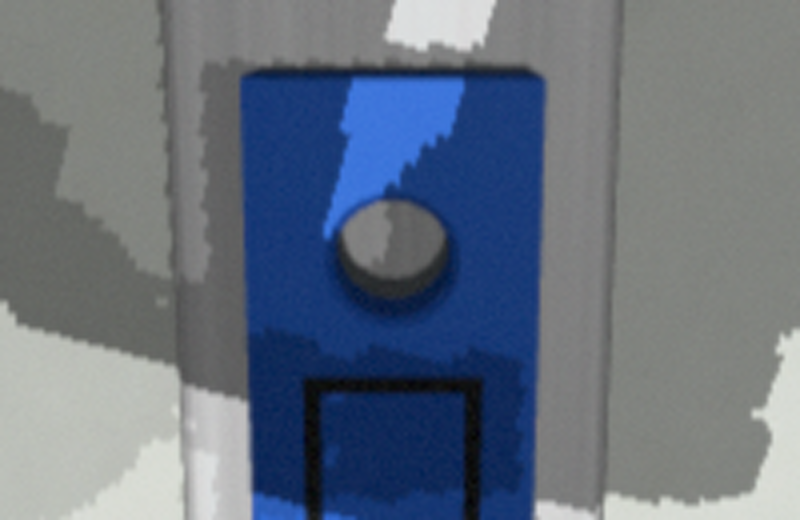

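View pics/w4d.png

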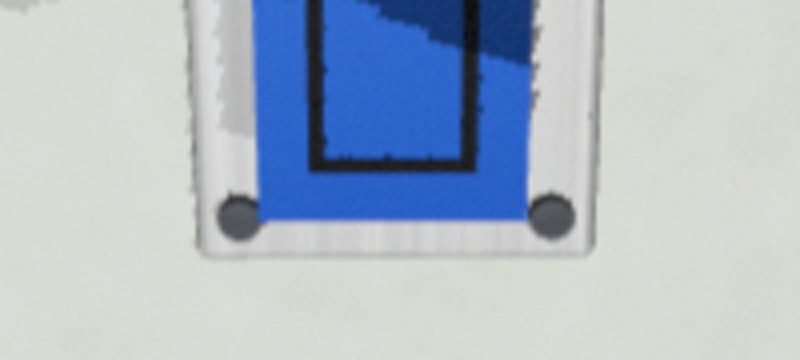

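Run:
```python
from h import *
fitw('w4',[(242,78),(545,78),(528,739),(260,740),(393,251)],225,120,4,30,[534,56,1.83])
go(630,-229,330,83.4)
```

```text
x y yaw [535.    57.03] 105.62 rms 0.7 hole [526.92  85.92  48.  ]
[[-0.55, -0.78], [0.43, -0.75], [0.11, -0.0], [-0.12, -0.1], [0.14, 1.76]]
t 6.45 pos [534.7  57.  347.1] psi 105.66 w 85.7 F [ 0.6 -0.3 -2. ]
  d [-0.3011  0.0145  0.0175] w [ 0.12  0.05 22.26] dist 0.302
```

Request:
arm_command(increments=[{"tx": -0.301,"ty": 0.0145,"tz": 0.0175,"wx": 0.1,"wy": 0,"wz": 22.3,"claw": 1},{"tx": -0.301,"ty": 0.0145,"tz": 0.0175,"wx": 0.1,"wy": 0,"wz": 22.3,"claw": 1},{"tx": -0.301,"ty": 0.0145,"tz": 0.0175,"wx": 0.1,"wy": 0,"wz": 22.3,"claw": 1},{"tx": -0.301,"ty": 0.0145,"tz": 0.0175,"wx": 0.1,"wy": 0,"wz": 22.3,"claw": 1},{"tx": -0.301,"ty": 0.0145,"tz": 0.0175,"wx": 0.1,"wy": 0,"wz": 22.3,"claw": 1}])

```text
time: 6.95
eef_pos: [613.8, -181.9, 330.5]
eef_rot: [0.747, 0.665, -0.001, -0.001]
wrist_force: [0.9, 0.2, 0.7]
gripper_width: 85.8
```

Run:
```python
from h import *
go(630,-229,330,83.4)
```

```text
t 6.95 pos [ 613.8 -181.9  330.5] psi 83.35 w 85.8 F [0.9 0.2 0.7]
  d [-0.045   0.0215  0.0005] w [-0.11  0.01 -0.05] dist 0.0498
```

Request:
arm_command(increments=[{"tx": -0.045,"ty": 0.0215,"tz": 0.0005,"wx": -0.1,"wy": 0,"wz": 0,"claw": 1},{"tx": -0.045,"ty": 0.0215,"tz": 0.0005,"wx": -0.1,"wy": 0,"wz": 0,"claw": 1},{"tx": -0.045,"ty": 0.0215,"tz": 0.0005,"wx": -0.1,"wy": 0,"wz": 0,"claw": 1}])

```text
time: 7.25
eef_pos: [629.8, -230.0, 327.3]
eef_rot: [0.747, 0.664, -0.001, -0.002]
wrist_force: [0.0, 0.6, 0.6]
gripper_width: 85.5
```

```bash
python3 snap.py w5;python3 - <<'E'
import pickle; from h import *
s,c=pickle.load(open('w5.pkl','rb')); crop(c,245,120,160,100,5,'w5c');crop(c,245,220,160,100,5,'w5d')
E
```

```text
7.25 [ 629.82 -230.03  327.35] [ 0.041 -0.038  0.027  0.003  0.001  0.008]
```

View pics/w5.png

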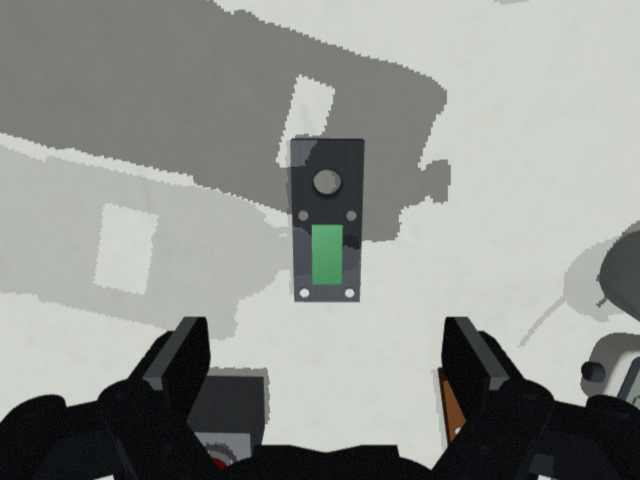

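View pics/w5c.png

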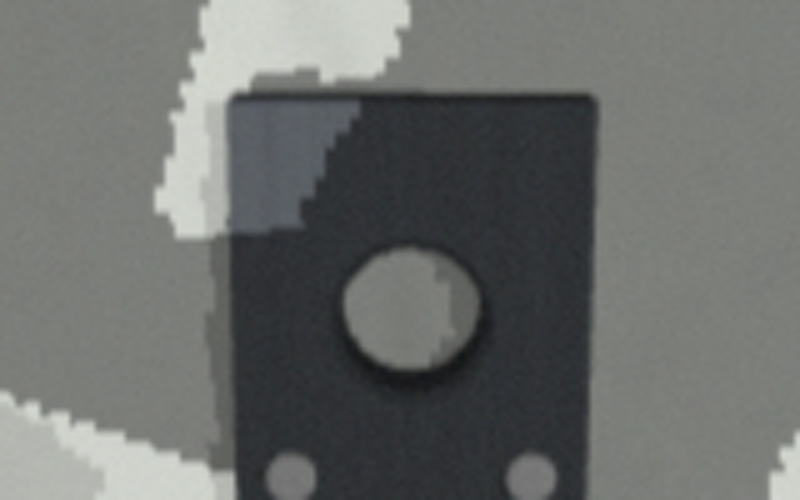

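View pics/w5d.png

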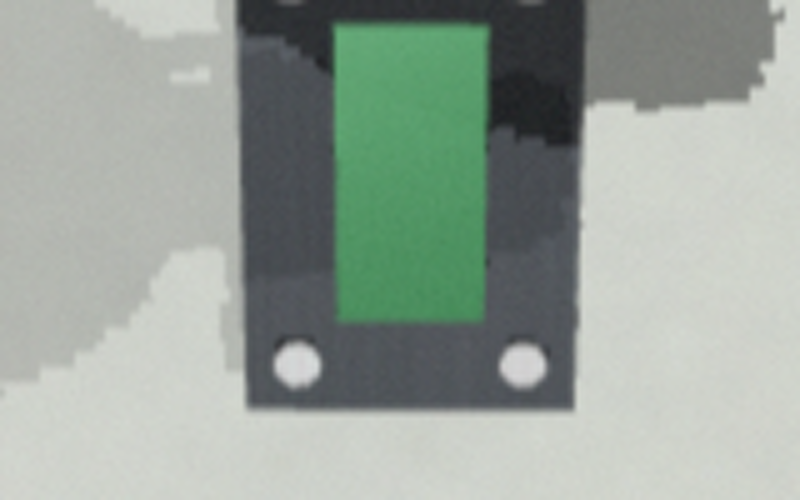

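Run:
```python
from h import *
fitw('w5',[(228,100),(597,100),(574,909),(248,909),(411,314)],245,120,5,0,[630,-229,1.45])
go(630,-228.7,182,83.4)
```

```text
x y yaw [ 629.95 -230.08] 83.24 rms 0.52 hole [ 633.48 -200.29   18.  ]
[[-0.51, -0.57], [0.37, -0.53], [0.26, 0.03], [-0.27, -0.07], [0.16, 1.24]]
t 7.3 pos [ 629.9 -228.8  328.1] psi 83.34 w 85.4 F [-0.4  0.6  0. ]
  d [0.     0.0005 0.1461] w [-0.15 -0.05 -0.06] dist 0.1461
```

Request:
arm_command(increments=[{"tx": -0.0013,"ty": 0,"tz": 0.1455,"wx": -0.1,"wy": 0,"wz": 0.1,"claw": 1},{"tx": -0.0013,"ty": 0,"tz": 0.1455,"wx": -0.1,"wy": 0,"wz": 0.1,"claw": 1},{"tx": -0.0013,"ty": 0,"tz": 0.1455,"wx": -0.1,"wy": 0,"wz": 0.1,"claw": 1},{"tx": -0.0013,"ty": 0,"tz": 0.1455,"wx": -0.1,"wy": 0,"wz": 0.1,"claw": 0.8},{"tx": -0.0013,"ty": 0,"tz": 0.1455,"wx": -0.1,"wy": 0,"wz": 0.1,"claw": 0.75}])

```text
time: 7.8
eef_pos: [629.7, -229.0, 183.8]
eef_rot: [0.747, 0.665, 0.0, -0.001]
wrist_force: [0.7, -0.8, 1.3]
gripper_width: 64.0
```

Run:
```python
from h import *
go(630,-230.1,182,83.25)
```

```text
t 7.8 pos [ 629.7 -229.   183.8] psi 83.31 w 64.0 F [ 0.7 -0.8  1.3]
  d [-0.001   0.0004  0.0017] w [-0.05 -0.05  0.06] dist 0.0021
```

Request:
arm_command(increments=[{"tx": -0.001,"ty": 0.0004,"tz": 0.0017,"wx": 0,"wy": 0,"wz": 0,"claw": 0.6},{"tx": -0.001,"ty": 0.0004,"tz": 0.0017,"wx": 0,"wy": 0,"wz": 0,"claw": 0.4},{"tx": -0.001,"ty": 0.0004,"tz": 0.0017,"wx": 0,"wy": 0,"wz": 0,"claw": 0.4},{"tx": -0.001,"ty": 0.0004,"tz": 0.0017,"wx": 0,"wy": 0,"wz": 0,"claw": 0.4}], squeeze=50)

```text
time: 8.2
eef_pos: [630.8, -229.9, 186.1]
eef_rot: [0.747, 0.665, 0.001, 0.002]
wrist_force: [-1.3, 2.6, 7.4]
gripper_width: 47.3
```

Run:
```python
from h import *
go(535,57,290,105.6)
```

```text
t 8.2 pos [ 630.8 -229.9  186.1] psi 83.33 w 47.3 F [-1.3  2.6  7.4]
  d [ 0.2738 -0.1281 -0.1045] w [  0.23   0.06 -22.27] dist 0.3198
```

Request:
arm_command(increments=[{"tx": 0,"ty": 0,"tz": -0.04,"wx": 0,"wy": 0,"wz": 0,"claw": 0.4},{"tx": 0.01,"ty": -0.005,"tz": -0.09,"wx": 0.2,"wy": 0,"wz": -3,"claw": 0.4},{"tx": 0.05,"ty": -0.025,"tz": -0.1045,"wx": 0.2,"wy": 0,"wz": -8,"claw": 0.4},{"tx": 0.095,"ty": -0.043,"tz": -0.1045,"wx": 0.2,"wy": 0,"wz": -14,"claw": 0.4},{"tx": 0.14,"ty": -0.065,"tz": -0.1045,"wx": 0.2,"wy": 0,"wz": -20,"claw": 0.4}])

```text
time: 8.7
eef_pos: [581.4, -81.8, 293.5]
eef_rot: [0.619, 0.786, 0.001, 0.003]
wrist_force: [0.6, 0.3, -1.7]
gripper_width: 47.5
```

Run:
```python
from h import *
go(535,57,290,105.6)
```

```text
t 8.7 pos [581.4 -81.8 293.5] psi 103.54 w 47.5 F [ 0.6  0.3 -1.7]
  d [ 0.1459 -0.0127  0.003 ] w [ 0.29  0.19 -2.06] dist 0.1464
```

Request:
arm_command(increments=[{"tx": 0.146,"ty": -0.0127,"tz": 0.003,"wx": 0.3,"wy": 0.2,"wz": -2.1,"claw": 0.4},{"tx": 0.146,"ty": -0.0127,"tz": 0.003,"wx": 0.3,"wy": 0.2,"wz": -2.1,"claw": 0.4},{"tx": 0.146,"ty": -0.0127,"tz": 0.003,"wx": 0.3,"wy": 0.2,"wz": -2.1,"claw": 0.4},{"tx": 0.146,"ty": -0.0127,"tz": 0.003,"wx": 0.3,"wy": 0.2,"wz": -2.1,"claw": 0.4},{"tx": 0.146,"ty": -0.0127,"tz": 0.003,"wx": 0.3,"wy": 0.2,"wz": -2.1,"claw": 0.4}])

```text
time: 9.2
eef_pos: [534.8, 58.0, 292.2]
eef_rot: [0.603, 0.797, 0.001, 0.001]
wrist_force: [0.1, 0.1, -2.1]
gripper_width: 47.0
```

```bash
python3 snap.py w6;python3 - <<'E'
import pickle; from h import *
s,c=pickle.load(open('w6.pkl','rb')); crop(c,235,130,190,150,4,'w6c')
go(535,57,230,105.6)
E
```

```text
9.2 [534.81  58.03 292.22] [-0.045  0.019 -0.011 -0.002 -0.002 -0.008]
t 9.25 pos [535.1  57.1 291.8] psi 105.68 w 47.5 F [ 0.  -0.  -1.5]
  d [-0.     -0.0003  0.0618] w [0.16 0.03 0.08] dist 0.0618
```

View pics/w6.png

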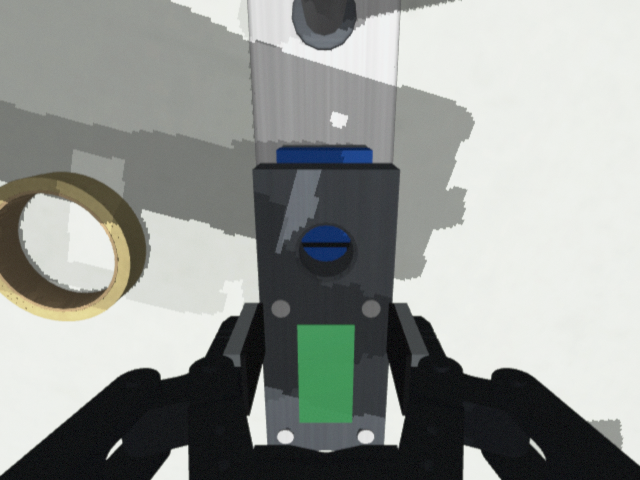

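View pics/w6c.png

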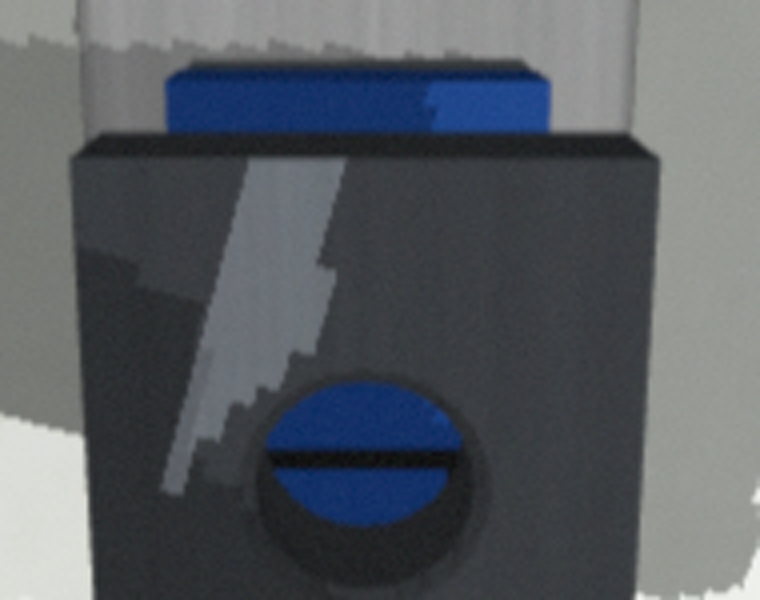

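Run:
```python
import pickle; from h import *
s,c=pickle.load(open('w6.pkl','rb')); tcp=(s['eef_pos'],s['eef_rot'])
u=lambda p:(np.array(p)+.5)/4-.5+[235,130]
r=R.from_quat(s['eef_rot'])
for nm,a,b,z in(('plate',(72,158),(659,159),124.2),('platelow',(72,158),(659,159),122),('platebot',(100,134),(634,134),106.2),('spacer',(166,83),(550,81),48)):
    A=onz(c,u(a),z,tcp);B=onz(c,u(b),z,tcp)
    m=(A+B)/2; t=r.inv().apply(m-tcp[0]); print(nm,'mid',m.round(2),'tool',t.round(2),'width',np.linalg.norm(A-B).round(2),'yaw',np.degrees(np.arctan2(*(B-A)[[1,0]])).round(2)+90)
```

```text
plate mid [519.17 115.03 124.2 ] tool [ 5.9210e+01 -1.1000e-01  1.6798e+02] width 49.46 yaw 105.64
platelow mid [519.27 114.74 122.  ] tool [ 5.8910e+01 -1.0000e-01  1.7018e+02] width 50.26 yaw 105.64
platebot mid [519.45 114.9  106.2 ] tool [5.9030e+01 7.0000e-02 1.8598e+02] width 50.67 yaw 105.74
spacer mid [518.84 114.1   48.  ] tool [ 58.47  -0.93 244.18] width 49.63 yaw 106.03999999999999
```

Request:
arm_command(increments=[{"tx": 0.0001,"ty": -0.0003,"tz": 0.03,"wx": 0.16,"wy": 0,"wz": 0,"claw": 0.4},{"tx": 0.0001,"ty": -0.0003,"tz": 0.05,"wx": 0.16,"wy": 0,"wz": 0,"claw": 0.4},{"tx": 0.0001,"ty": -0.0003,"tz": 0.053,"wx": 0.16,"wy": 0,"wz": 0,"claw": 0.4},{"tx": 0.0001,"ty": -0.0003,"tz": 0.053,"wx": 0.16,"wy": 0,"wz": 0,"claw": 0.4}])

```text
time: 9.65
eef_pos: [535.3, 56.2, 239.3]
eef_rot: [0.605, 0.797, -0.0, 0.0]
wrist_force: [0.7, -0.5, -1.8]
gripper_width: 47.3
```

Run:
```python
from h import *
go(534.8,57.1,235,105.65)
```

```text
t 9.65 pos [535.3  56.2 239.3] psi 105.6 w 47.3 F [ 0.7 -0.5 -1.8]
  d [ 0.001  -0.0003  0.0043] w [ 0.    0.04 -0.05] dist 0.0044
```

Request:
arm_command(increments=[{"tx": 0.001,"ty": -0.0003,"tz": 0.002,"wx": 0,"wy": 0,"wz": -0.05,"claw": 0.4},{"tx": 0.001,"ty": -0.0003,"tz": 0.004,"wx": 0,"wy": 0,"wz": -0.05,"claw": 0.4},{"tx": 0.001,"ty": -0.0003,"tz": 0.0045,"wx": 0,"wy": 0,"wz": -0.05,"claw": 0.4}])

```text
time: 9.95
eef_pos: [534.9, 57.1, 235.2]
eef_rot: [0.604, 0.797, 0.0, 0.001]
wrist_force: [0.2, -0.2, -1.6]
gripper_width: 47.1
```

```bash
python3 snap.py w7
python3 - <<'E'
import pickle; from h import *
s,c=pickle.load(open('w7.pkl','rb')); crop(c,235,130,190,150,4,'w7c')
go(534.8,57.1,235,105.65)
E
```

```text
9.95 [534.87  57.06 235.23] [ 0.003  0.01   0.004 -0.002 -0.007 -0.001]
t 10.0 pos [534.8  57.1 235.1] psi 105.65 w 47.3 F [ 0.5 -0.9 -2.1]
  d [ 0.     -0.      0.0001] w [ 0.03  0.05 -0.  ] dist 0.0001
```

View pics/w7c.png

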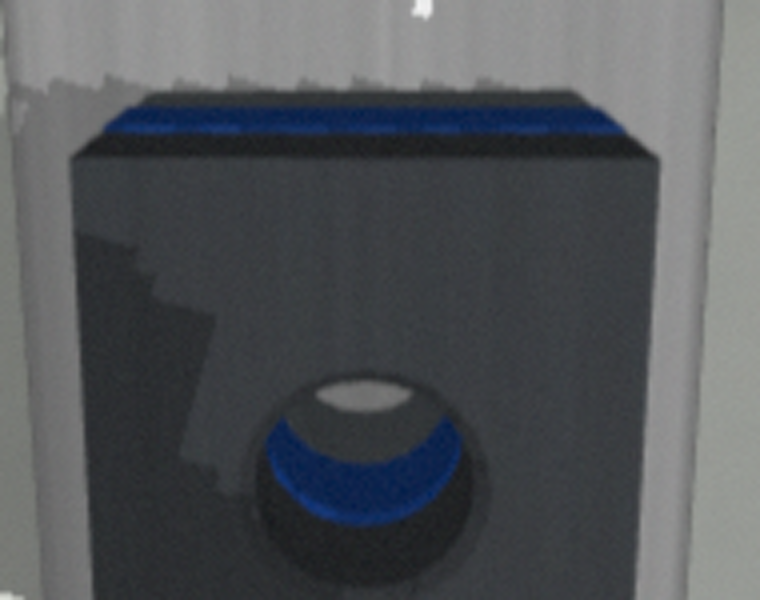

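Request:
arm_command(increments=[{"tx": 0,"ty": 0,"tz": 0.001,"wx": 0,"wy": 0,"wz": 0,"claw": 0.4},{"tx": 0,"ty": 0,"tz": 0.002,"wx": 0,"wy": 0,"wz": 0,"claw": 0.4},{"tx": 0,"ty": 0,"tz": 0.002,"wx": 0,"wy": 0,"wz": 0,"claw": 0.4}])

```text
time: 10.3
eef_pos: [534.9, 57.1, 234.1]
eef_rot: [0.604, 0.797, 0.0, 0.001]
wrist_force: [-5.6, -0.8, 10.2]
gripper_width: 47.1
```

Request:
arm_command(increments=[{"tx": 0,"ty": 0,"tz": -0.0003,"wx": 0,"wy": 0,"wz": 0,"claw": 0.6},{"tx": 0,"ty": 0,"tz": -0.0003,"wx": 0,"wy": 0,"wz": 0,"claw": 0.8},{"tx": 0,"ty": 0,"tz": -0.0003,"wx": 0,"wy": 0,"wz": 0,"claw": 0.9},{"tx": 0,"ty": 0,"tz": -0.05,"wx": 0,"wy": 0,"wz": 0,"claw": 1},{"tx": 0,"ty": 0,"tz": -0.1,"wx": 0,"wy": 0,"wz": 0,"claw": 1}])

```text
time: 10.8
eef_pos: [534.6, 57.2, 334.4]
eef_rot: [0.604, 0.797, -0.001, -0.0]
wrist_force: [-0.7, 0.3, 0.8]
gripper_width: 85.5
```

```bash
python3 snap.py w8;python3 - <<'E'
import pickle; from h import *
s,c=pickle.load(open('w8.pkl','rb')); crop(c,225,120,200,130,4,'w8c');crop(c,225,250,200,90,4,'w8d')
go(528,-386,330,60)
E
```

```text
10.8 [534.59  57.2  334.36] [ 1.000e-03 -6.540e-01 -4.550e-01  0.000e+00  1.054e+00  0.000e+00]
t 10.85 pos [535.6  57.3 343.7] psi 105.67 w 85.4 F [1.5 0.1 9.4]
  d [-0.4247 -0.1272  0.0138] w [ 0.65 -0.07 45.67] dist 0.4436
```

View pics/w8c.png

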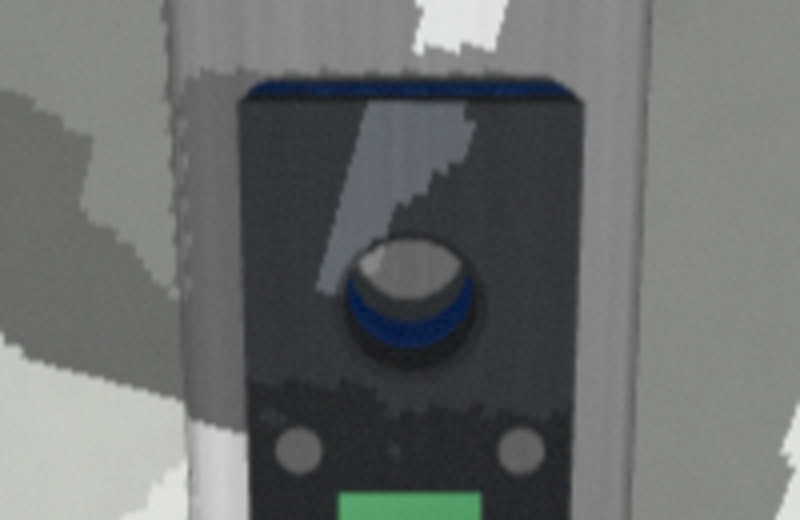

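View pics/w8d.png

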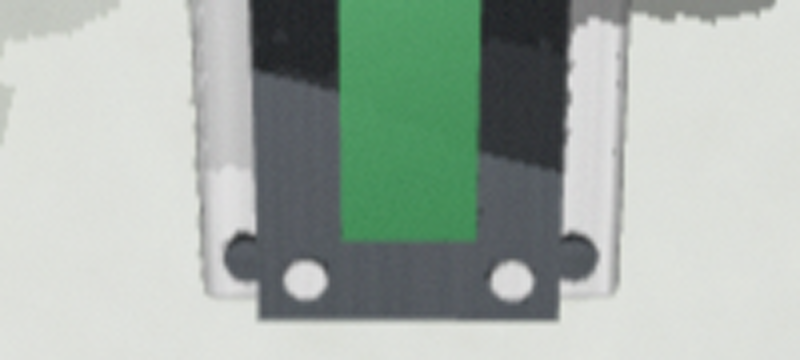

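Run:
```python
from h import *
go(528.5,-386,345,105)
```

```text
t 10.85 pos [535.6  57.3 343.7] psi 105.67 w 85.4 F [1.5 0.1 9.4]
  d [-0.4249 -0.1265 -0.0012] w [0.61 0.18 0.67] dist 0.4434
```

Request:
arm_command(increments=[{"tx": -0.425,"ty": -0.1265,"tz": -0.0012,"wx": 0.6,"wy": 0.2,"wz": 0.7,"claw": 1},{"tx": -0.425,"ty": -0.1265,"tz": -0.0012,"wx": 0.6,"wy": 0.2,"wz": 0.7,"claw": 1},{"tx": -0.425,"ty": -0.1265,"tz": -0.0012,"wx": 0.6,"wy": 0.2,"wz": 0.7,"claw": 1},{"tx": -0.425,"ty": -0.1265,"tz": -0.0012,"wx": 0.6,"wy": 0.2,"wz": 0.7,"claw": 1},{"tx": -0.425,"ty": -0.1265,"tz": -0.0012,"wx": 0.6,"wy": 0.2,"wz": 0.7,"claw": 1}])

```text
time: 11.35
eef_pos: [530.9, -194.7, 340.3]
eef_rot: [0.609, 0.793, 0.0, 0.0]
wrist_force: [1.1, 0.5, 0.5]
gripper_width: 85.2
```

Run:
```python
from h import *
go(528.5,-386,345,105)
```

```text
t 11.35 pos [ 530.9 -194.7  340.3] psi 104.97 w 85.2 F [1.1 0.5 0.5]
  d [-0.1842 -0.0517 -0.0047] w [ 0.02 -0.01 -0.03] dist 0.1914
```

Request:
arm_command(increments=[{"tx": -0.1842,"ty": -0.0517,"tz": -0.0047,"wx": 0,"wy": 0,"wz": 0,"claw": 1},{"tx": -0.1842,"ty": -0.0517,"tz": -0.0047,"wx": 0,"wy": 0,"wz": 0,"claw": 1},{"tx": -0.1842,"ty": -0.0517,"tz": -0.0047,"wx": 0,"wy": 0,"wz": 0,"claw": 1},{"tx": -0.1842,"ty": -0.0517,"tz": -0.0047,"wx": 0,"wy": 0,"wz": 0,"claw": 1},{"tx": -0.1842,"ty": -0.0517,"tz": -0.0047,"wx": 0,"wy": 0,"wz": 0,"claw": 1}])

```text
time: 11.85
eef_pos: [527.2, -390.6, 344.2]
eef_rot: [0.611, 0.792, -0.0, 0.0]
wrist_force: [0.4, 0.6, -1.1]
gripper_width: 85.4
```

```bash
python3 snap.py w9
python3 - <<'E'
from h import *
go(528.5,-386,345,105)
E
```

```text
11.85 [ 527.2  -390.58  344.21] [ 0.076 -0.047  0.086  0.012 -0.019  0.054]
t 11.9 pos [ 527.8 -388.2  344.1] psi 104.79 w 85.5 F [-0.6  1.2 -0.6]
  d [ 0.0019  0.0013 -0.0009] w [-0.   -0.04 -0.21] dist 0.0025
```

View pics/w9.png

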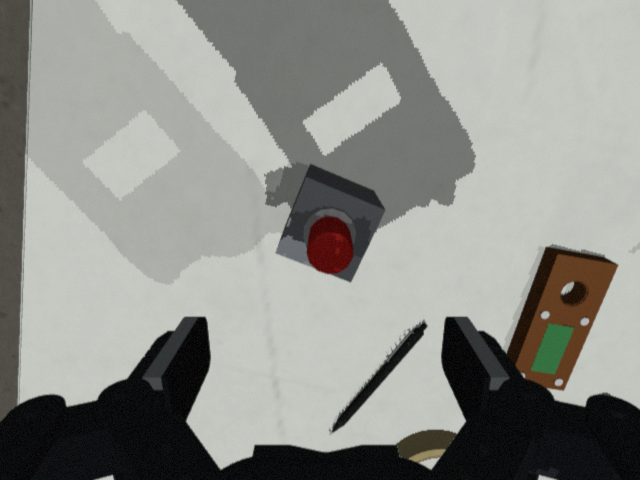

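Run:
```python
import pickle; from h import *
s,c=pickle.load(open('w9.pkl','rb')); crop(c,270,190,120,100,6,'w9c'); tcp=(s['eef_pos'],s['eef_rot'])
print(onz(c,(330,251),107,tcp), 404*26/(s['eef_pos'][2]-107))
```

```text
[ 527.95120584 -384.6328896   107.        ] 44.28080989377253
```

View pics/w9c.png

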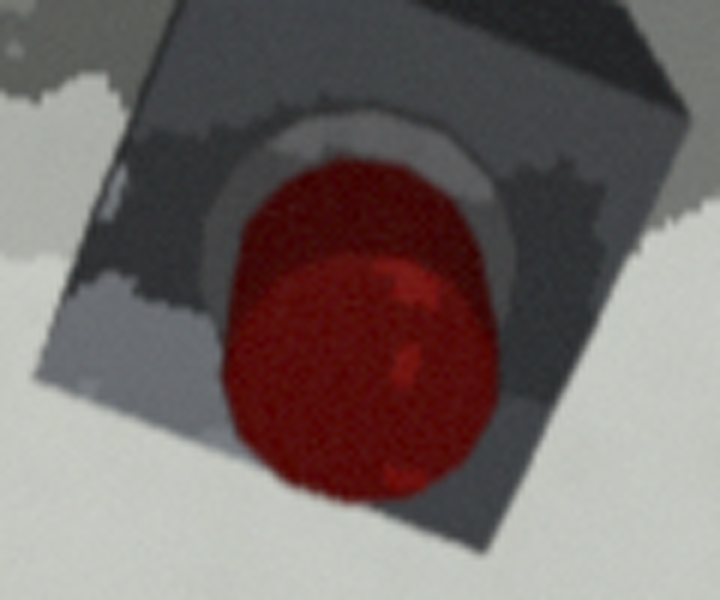

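Request:
arm_command(increments=[{"tx": 0.0023,"ty": 0.001,"tz": 0.045,"wx": 0,"wy": 0,"wz": -0.2,"claw": 1},{"tx": 0.0023,"ty": 0.001,"tz": 0.086,"wx": 0,"wy": 0,"wz": -0.2,"claw": 1},{"tx": 0.0023,"ty": 0.001,"tz": 0.086,"wx": 0,"wy": 0,"wz": -0.2,"claw": 0.8},{"tx": 0.0023,"ty": 0.001,"tz": 0.086,"wx": 0,"wy": 0,"wz": -0.2,"claw": 0.6},{"tx": 0.0023,"ty": 0.001,"tz": 0.086,"wx": 0,"wy": 0,"wz": -0.2,"claw": 0.5}])

```text
time: 12.4
eef_pos: [528.8, -385.5, 261.0]
eef_rot: [0.609, 0.793, 0.0, 0.002]
wrist_force: [-0.3, 0.5, -0.5]
gripper_width: 44.2
```

```bash
python3 snap.py w10
python3 - <<'E'
from h import *
go(528.2,-385.7,258,105)
E
```

```text
12.4 [ 528.78 -385.5   261.02] [-0.005 -0.004 -0.001  0.    -0.005  0.   ]
t 12.45 pos [ 528.7 -385.6  261. ] psi 105.02 w 42.4 F [ 0.1 -0.2  0.3]
  d [ 0.     -0.0005  0.003 ] w [0.14 0.15 0.02] dist 0.003
```

View pics/w10.png

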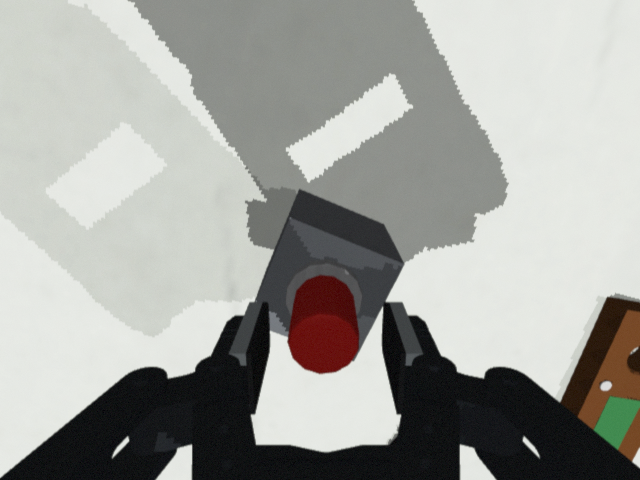

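Request:
arm_command(increments=[{"tx": 0,"ty": -0.0005,"tz": 0.002,"wx": 0.1,"wy": 0.1,"wz": 0,"claw": 0.35},{"tx": 0,"ty": -0.0005,"tz": 0.002,"wx": 0.1,"wy": 0.1,"wz": 0,"claw": 0.1},{"tx": 0,"ty": -0.0005,"tz": 0.002,"wx": 0.1,"wy": 0.1,"wz": 0,"claw": 0.1},{"tx": 0,"ty": -0.0005,"tz": 0.002,"wx": 0.1,"wy": 0.1,"wz": 0,"claw": 0.1}], squeeze=50)

```text
time: 12.85
eef_pos: [528.4, -385.8, 261.0]
eef_rot: [0.609, 0.793, -0.0, 0.002]
wrist_force: [-1.9, 2.3, 7.8]
gripper_width: 24.3
```

Run:
```python
from h import *
go(528.2,-385.7,360,105)
```

```text
t 12.85 pos [ 528.4 -385.8  261. ] psi 105.02 w 24.3 F [-1.9  2.3  7.8]
  d [-0.0001  0.0001 -0.099 ] w [0.12 0.17 0.02] dist 0.099
```

Request:
arm_command(increments=[{"tx": 0,"ty": 0,"tz": -0.03,"wx": 0.1,"wy": 0.1,"wz": 0,"claw": 0.1},{"tx": 0,"ty": 0,"tz": -0.06,"wx": 0.1,"wy": 0.1,"wz": 0,"claw": 0.1},{"tx": 0,"ty": 0,"tz": -0.084,"wx": 0.1,"wy": 0.1,"wz": 0,"claw": 0.1},{"tx": 0,"ty": 0,"tz": -0.084,"wx": 0.1,"wy": 0.1,"wz": 0,"claw": 0.1}])

```text
time: 13.25
eef_pos: [528.3, -385.8, 349.5]
eef_rot: [0.609, 0.793, -0.0, 0.004]
wrist_force: [0.5, -0.3, -1.5]
gripper_width: 24.4
```

Run:
```python
from station import *; from h import *
go(526.9,85.9,345,105.6)
c=capture("side"); crop(c,200,250,200,150,4,'d1')
```

```text
t 13.25 pos [ 528.3 -385.8  349.5] psi 105.02 w 24.4 F [ 0.5 -0.3 -1.5]
  d [0.4559 0.1209 0.002 ] w [ 0.25  0.39 -0.58] dist 0.4717
```

View pics/d1.png

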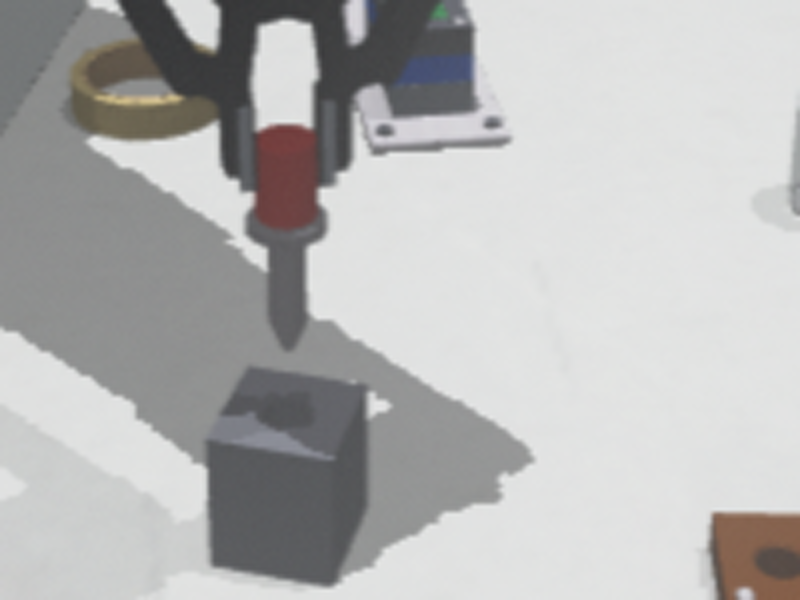

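Request:
arm_command(increments=[{"tx": 0.04,"ty": 0.011,"tz": 0.002,"wx": 0.2,"wy": 0.3,"wz": -0.6,"claw": 0.1},{"tx": 0.456,"ty": 0.1209,"tz": 0.002,"wx": 0.2,"wy": 0.3,"wz": -0.6,"claw": 0.1},{"tx": 0.456,"ty": 0.1209,"tz": 0.002,"wx": 0.2,"wy": 0.3,"wz": -0.6,"claw": 0.1},{"tx": 0.456,"ty": 0.1209,"tz": 0.002,"wx": 0.2,"wy": 0.3,"wz": -0.6,"claw": 0.1},{"tx": 0.456,"ty": 0.1209,"tz": 0.002,"wx": 0.2,"wy": 0.3,"wz": -0.6,"claw": 0.1}])

```text
time: 13.8
eef_pos: [527.0, -142.2, 342.8]
eef_rot: [0.605, 0.797, -0.0, -0.002]
wrist_force: [0.6, 0.1, -0.7]
gripper_width: 24.1
```

Run:
```python
from station import *; from h import *
go(526.9,85.9,345,105.6)
```

```text
t 13.8 pos [ 527.  -142.2  342.8] psi 105.6 w 24.1 F [ 0.6  0.1 -0.7]
  d [ 0.2198  0.0613 -0.0018] w [-0.14 -0.13 -0.  ] dist 0.2281
```

Request:
arm_command(increments=[{"tx": 0.045,"ty": 0.0125,"tz": -0.002,"wx": -0.1,"wy": -0.1,"wz": 0,"claw": 0.1},{"tx": 0.22,"ty": 0.0613,"tz": -0.002,"wx": -0.1,"wy": -0.1,"wz": 0,"claw": 0.1},{"tx": 0.22,"ty": 0.0613,"tz": -0.002,"wx": -0.1,"wy": -0.1,"wz": 0,"claw": 0.1},{"tx": 0.22,"ty": 0.0613,"tz": -0.002,"wx": -0.1,"wy": -0.1,"wz": 0,"claw": 0.1},{"tx": 0.22,"ty": 0.0613,"tz": -0.002,"wx": -0.1,"wy": -0.1,"wz": 0,"claw": 0.1}])

```text
time: 14.3
eef_pos: [526.2, 89.0, 344.0]
eef_rot: [0.604, 0.797, -0.001, -0.001]
wrist_force: [-0.0, -0.3, -1.4]
gripper_width: 24.6
```

Request:
arm_command(increments=[{"tx": 0,"ty": 0,"tz": 0,"wx": 0,"wy": 0,"wz": 0,"claw": 0.1}])

```text
time: 14.4
eef_pos: [525.7, 92.3, 343.0]
eef_rot: [0.602, 0.798, -0.001, -0.002]
wrist_force: [0.5, -1.2, -1.5]
gripper_width: 24.0
```

```bash
python3 - <<'E'
from station import *; from h import *
go(526.9,85.9,345,105.6)
c=capture("side"); crop(c,225,150,150,120,5,'d2')
c=capture("scene"); crop(c,250,250,150,110,5,'s2')
E
python3 snap.py w11
```

```text
t 14.4 pos [525.7  92.3 343. ] psi 105.91 w 24.0 F [ 0.5 -1.2 -1.5]
  d [-0.0065 -0.0006 -0.0021] w [-0.21 -0.1   0.31] dist 0.0068
14.5 [525.86  89.65 342.84] [-0.04  -0.007 -0.006 -0.004  0.003 -0.01 ]
```

View pics/d2.png

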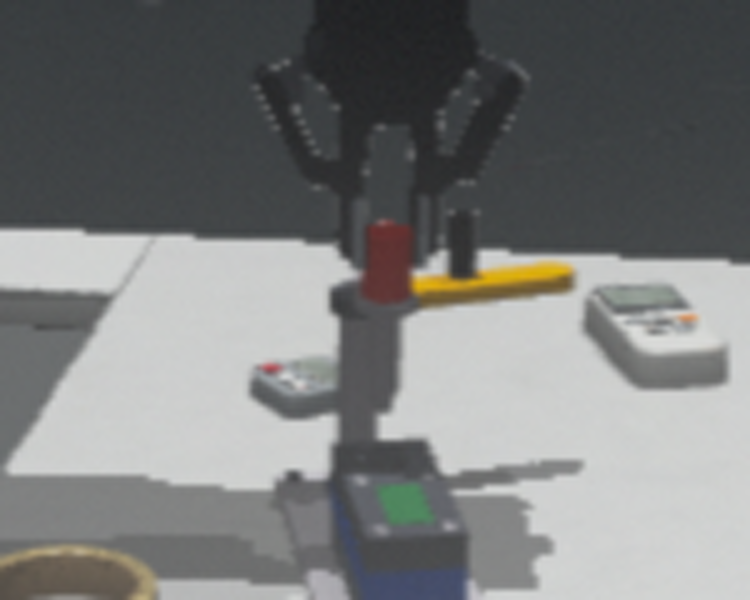

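View pics/s2.png

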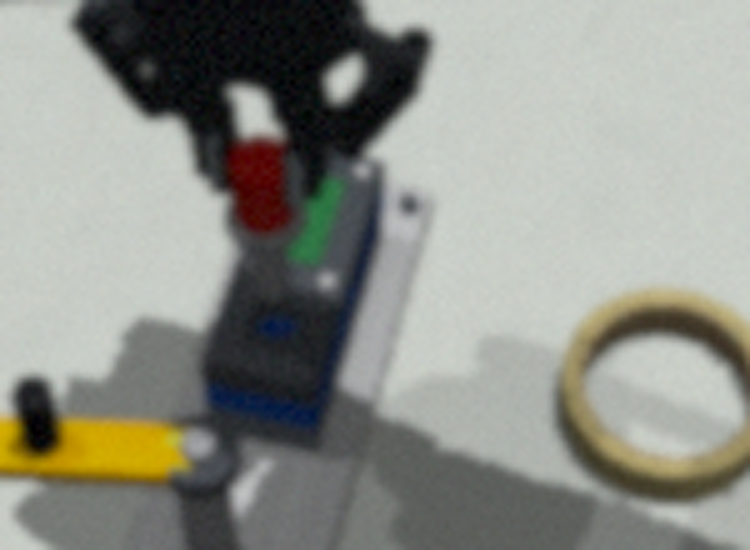

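View pics/w11.png

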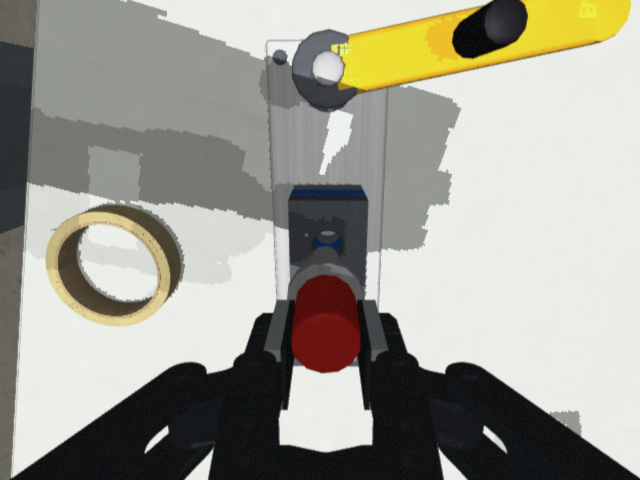

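Run:
```python
import pickle; from station import *; from h import *
s,c=pickle.load(open('w11.pkl','rb')); crop(c,270,170,120,100,6,'w11c'); tcp=(s['eef_pos'],s['eef_rot'])
cs=capture("scene"); print('scene hole',onz(cs,(305.2,315.4),66).round(1)); 
go(526.9,85.9,345,105.6)
```

```text
scene hole [522.6  90.6  66. ]
t 14.6 pos [526.2  88.3 343.4] psi 105.66 w 23.9 F [ 0.2  0.  -0.8]
  d [-0.0025  0.0001 -0.0016] w [-0.2  -0.06  0.06] dist 0.003
```

View pics/w11c.png

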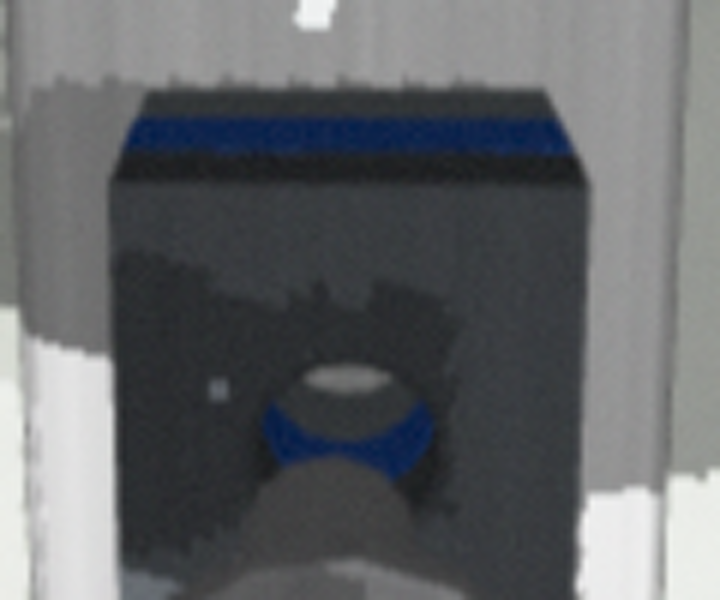

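Run:
```python
import pickle; from h import *
s,c=pickle.load(open('w11.pkl','rb')); tcp=(s['eef_pos'],s['eef_rot'])
u=lambda p:(np.array(p)+.5)/6-.5+[270,170]
A=onz(c,u((110,184)),66,tcp);B=onz(c,u((588,184)),66,tcp);m=(A+B)/2
a=np.radians(105.65);ex=np.array([np.cos(a),np.sin(a),0])
print('edge mid',m.round(2),np.linalg.norm(A-B).round(2),'hole',(m-30*ex).round(2))
print('rim top->hole',(onz(c,u((349,360)),66,tcp)-10*ex).round(2))
# predicted tool x of hole
for z in (66,): pass
# pin tip predicted pixel if pin on tcp axis
tip=np.array(tcp[0])+R.from_quat(tcp[1]).apply([0,0,196+56]); col=np.array(tcp[0])+R.from_quat(tcp[1]).apply([0,0,196-42])
print('tip px',proj(c,tip,tcp),'headtop px',proj(c,col,tcp))
go(526.9,85.9,345,105.6)
```

```text
edge mid [518.95 114.08  66.  ] 49.35 hole [527.04  85.19  66.  ]
rim top->hole [526.83  86.25  66.  ]
tip px [[325.87384585 251.73346883]] headtop px [[326.38375608 345.35693409]]
t 14.6 pos [526.2  88.3 343.4] psi 105.66 w 23.9 F [ 0.2  0.  -0.8]
  d [-0.0025  0.0001 -0.0016] w [-0.2  -0.06  0.06] dist 0.003
```

Request:
arm_command(increments=[{"tx": -0.003,"ty": 0,"tz": 0,"wx": -0.2,"wy": -0.1,"wz": 0,"claw": 0.1},{"tx": -0.003,"ty": 0,"tz": 0.005,"wx": -0.2,"wy": -0.1,"wz": 0,"claw": 0.1},{"tx": -0.003,"ty": 0,"tz": 0.017,"wx": -0.2,"wy": -0.1,"wz": 0,"claw": 0.1},{"tx": -0.003,"ty": 0,"tz": 0.022,"wx": -0.2,"wy": -0.1,"wz": 0,"claw": 0.1},{"tx": -0.003,"ty": 0,"tz": 0.022,"wx": -0.2,"wy": -0.1,"wz": 0,"claw": 0.1}])

```text
time: 15.1
eef_pos: [526.7, 85.3, 320.1]
eef_rot: [0.604, 0.797, -0.001, -0.0]
wrist_force: [-0.3, 1.0, -0.6]
gripper_width: 23.7
```

```bash
python3 snap.py w12
python3 - <<'E'
import pickle; from h import *
s,c=pickle.load(open('w12.pkl','rb')); crop(c,260,160,130,120,5,'w12c')
go(526.8,85.3,262,105.65)
E
```

```text
15.1 [526.73  85.27 320.08] [ 0.005 -0.016 -0.02  -0.001  0.018  0.   ]
t 15.15 pos [526.9  85.4 320.8] psi 105.65 w 24.4 F [-1.   0.7 -1. ]
  d [-0.     -0.      0.0588] w [-0.06  0.02 -0.  ] dist 0.0588
```

View pics/w12c.png

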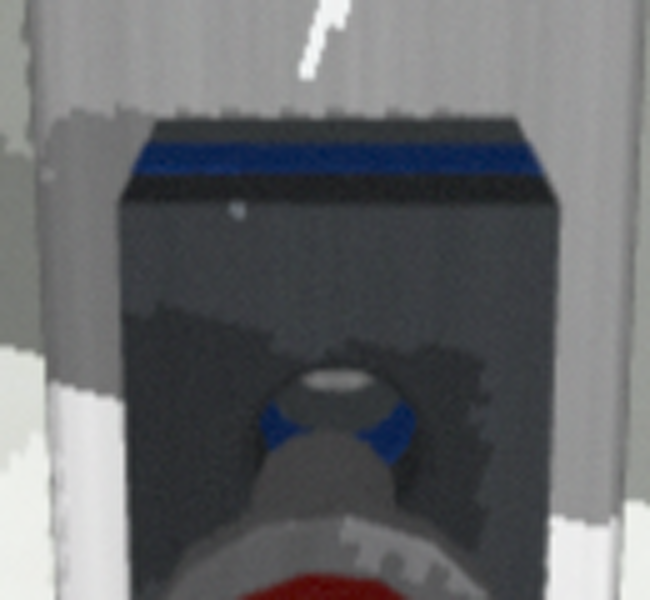

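Run:
```python
import pickle; from h import *
s,c=pickle.load(open('w12.pkl','rb')); tcp=(s['eef_pos'],s['eef_rot'])
u=lambda p:(np.array(p)+.5)/5-.5+[260,160]
A=onz(c,u((121,205)),66,tcp);B=onz(c,u((559,205)),66,tcp);m=(A+B)/2
a=np.radians(105.65);ex=np.array([np.cos(a),np.sin(a),0])
print('edge mid',m.round(2),np.linalg.norm(A-B).round(2),'hole',(m-30*ex).round(2), 'axis at z66', (tcp[0]+R.from_quat(tcp[1]).apply([0,0,tcp[0][2]-66])).round(2))
print('rim top->hole',(onz(c,u((338,366)),66,tcp)-10*ex).round(2))
print('shaft axis at z~100', onz(c,u((323,480)),100,tcp).round(2))
crop(c,260,250,130,130,5,'w12d')
```

```text
edge mid [519.17 113.97  66.  ] 49.24 hole [527.26  85.08  66.  ] axis at z66 [526.26  85.07  66.  ]
rim top->hole [526.78  86.08  66.  ]
shaft axis at z~100 [522.97  93.76 100.  ]
```

View pics/w12d.png

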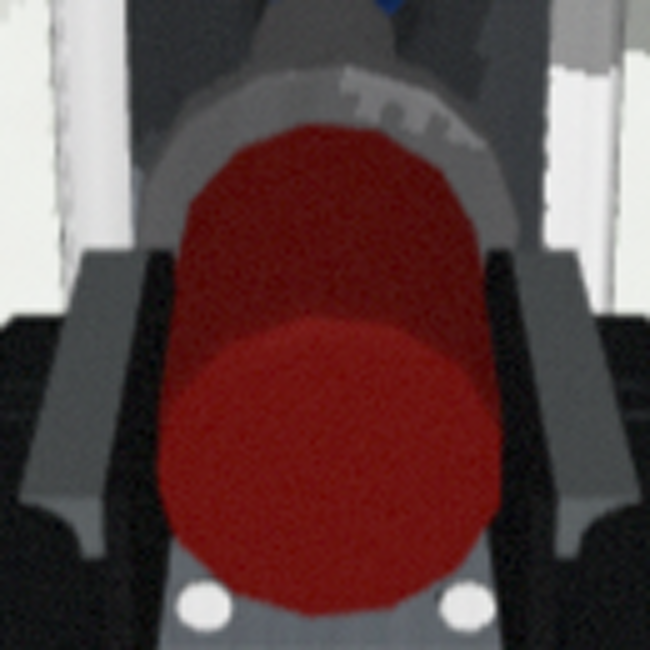

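Request:
arm_command(increments=[{"tx": 0.0002,"ty": 0.001,"tz": 0.006,"wx": -0.1,"wy": 0,"wz": 0,"claw": 0.1},{"tx": 0.0002,"ty": 0.001,"tz": 0.018,"wx": -0.1,"wy": 0,"wz": 0,"claw": 0.1},{"tx": 0.0002,"ty": 0.001,"tz": 0.03,"wx": -0.1,"wy": 0,"wz": 0,"claw": 0.1},{"tx": 0.0002,"ty": 0.001,"tz": 0.04,"wx": -0.1,"wy": 0,"wz": 0,"claw": 0.1},{"tx": 0.0002,"ty": 0.001,"tz": 0.04,"wx": -0.1,"wy": 0,"wz": 0,"claw": 0.1}])

```text
time: 15.65
eef_pos: [527.4, 85.8, 278.9]
eef_rot: [0.604, 0.797, -0.001, -0.001]
wrist_force: [-0.4, -0.1, -1.3]
gripper_width: 24.1
```

Run:
```python
from h import *
go(527.4,85.5,262,105.65)
```

```text
t 15.65 pos [527.4  85.8 278.9] psi 105.65 w 24.1 F [-0.4 -0.1 -1.3]
  d [-0.0002 -0.0001  0.0169] w [-0.13 -0.    0.  ] dist 0.0169
```

Request:
arm_command(increments=[{"tx": -0.0002,"ty": 0,"tz": 0.006,"wx": -0.1,"wy": 0,"wz": 0,"claw": 0.1},{"tx": -0.0002,"ty": 0,"tz": 0.012,"wx": -0.1,"wy": 0,"wz": 0,"claw": 0.1},{"tx": -0.0002,"ty": 0,"tz": 0.015,"wx": -0.1,"wy": 0,"wz": 0,"claw": 0.1},{"tx": -0.0002,"ty": 0,"tz": 0.0165,"wx": -0.1,"wy": 0,"wz": 0,"claw": 0.1},{"tx": -0.0002,"ty": 0,"tz": 0.0165,"wx": -0.1,"wy": 0,"wz": 0,"claw": 0.1}])

```text
time: 16.15
eef_pos: [527.5, 85.6, 262.4]
eef_rot: [0.604, 0.797, -0.0, -0.0]
wrist_force: [0.2, 0.5, -0.1]
gripper_width: 24.2
```

```bash
python3 snap.py w13
python3 - <<'E'
from h import *
go(527.4,85.5,262,105.65)
E
```

```text
16.15 [527.48  85.59 262.39] [ 0.001 -0.004 -0.004 -0.001  0.003 -0.001]
t 16.2 pos [527.5  85.6 262.5] psi 105.65 w 24.1 F [-0.4  0.2 -1.5]
  d [-0.     -0.0001  0.0005] w [-0.01 -0.   -0.  ] dist 0.0005
```

View pics/w13.png

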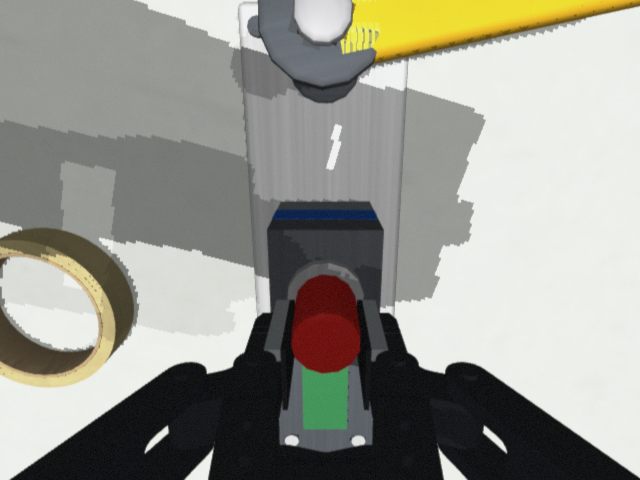

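Pin is nearly home; lowering to contact.

Request:
arm_command(increments=[{"tx": 0,"ty": 0,"tz": 0.001,"wx": 0,"wy": 0,"wz": 0,"claw": 0.1},{"tx": 0,"ty": 0,"tz": 0.002,"wx": 0,"wy": 0,"wz": 0,"claw": 0.1},{"tx": 0,"ty": 0,"tz": 0.002,"wx": 0,"wy": 0,"wz": 0,"claw": 0.1}])

```text
time: 16.5
eef_pos: [527.6, 85.7, 262.0]
eef_rot: [0.604, 0.797, 0.0, 0.0]
wrist_force: [-6.9, -1.1, 14.0]
gripper_width: 24.0
```

Request:
arm_command(increments=[{"tx": 0,"ty": 0,"tz": -0.0003,"wx": 0,"wy": 0,"wz": 0,"claw": 0.3},{"tx": 0,"ty": 0,"tz": -0.0003,"wx": 0,"wy": 0,"wz": 0,"claw": 0.5},{"tx": 0,"ty": 0,"tz": -0.0003,"wx": 0,"wy": 0,"wz": 0,"claw": 0.7},{"tx": 0,"ty": 0,"tz": -0.05,"wx": 0,"wy": 0,"wz": 0,"claw": 0.7},{"tx": 0,"ty": 0,"tz": -0.09,"wx": 0,"wy": 0,"wz": 0,"claw": 0.7}])

```text
time: 17.0
eef_pos: [527.5, 85.6, 353.2]
eef_rot: [0.604, 0.797, 0.0, -0.0]
wrist_force: [0.6, 0.3, -0.1]
gripper_width: 59.9
```

```bash
python3 snap.py w14
python3 - <<'E'
from station import *; from h import *
c=capture("side"); crop(c,225,170,150,120,5,'d3')
E
```

```text
17.0 [527.49  85.63 353.15] [-0.002 -0.475 -0.4   -0.001  0.835 -0.   ]
```

View pics/w14.png

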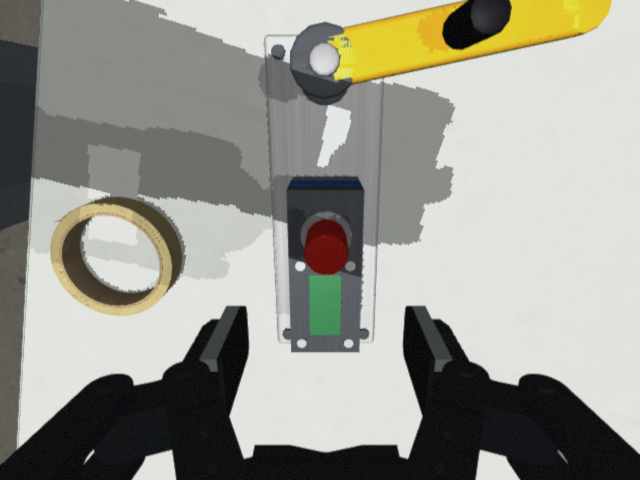

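View pics/d3.png

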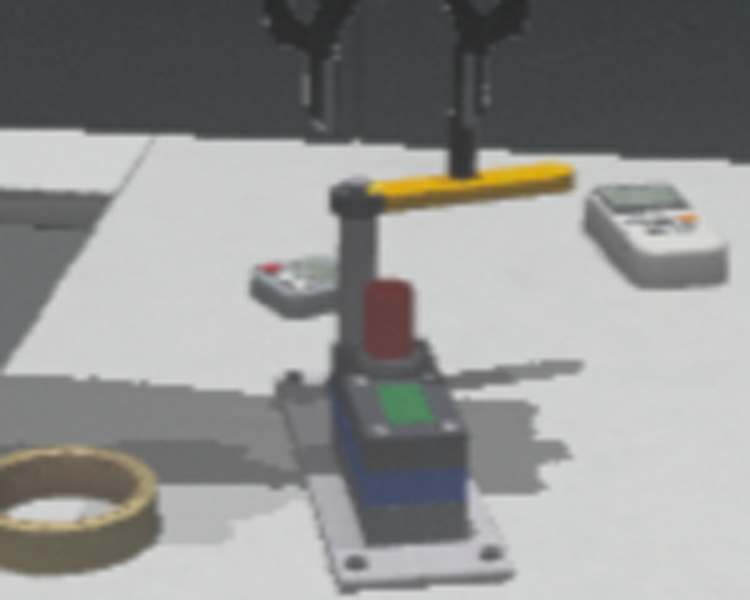

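Run:
```python
import pickle; from h import *
s,c=pickle.load(open('w14.pkl','rb')); tcp=(s['eef_pos'],s['eef_rot'])
H=onz(c,(491,14),163,tcp); print('handle',H.round(1),'post@125-130',onz(c,(324,59),128,tcp).round(1))
P=np.array([500.1,182.1]); d=H[:2]-P; print(np.linalg.norm(d),np.degrees(np.arctan2(d[1],d[0])))
go(0,0,0,105)
```

```text
handle [553.3 207.3 163. ] post@125-130 [499.7 181.3 128. ]
58.89489369215316 25.37703952101152
t 17.1 pos [528.1  85.7 357.2] psi 105.66 w 59.9 F [ 0.  -1.3 -1.1]
  d [ 0.0606 -0.535   0.352 ] w [0.55 0.09 0.66] dist 0.6433
```

Run:
```python
from h import *
go(554,207.6,365,205)
```

```text
t 17.1 pos [528.1  85.7 357.2] psi 105.66 w 59.9 F [ 0.  -1.3 -1.1]
  d [ 0.1104  0.058  -0.0074] w [  0.32   0.55 -99.34] dist 0.1249
```

Request:
arm_command(increments=[{"tx": 0.05,"ty": 0.026,"tz": -0.0074,"wx": 0,"wy": 0,"wz": -8,"claw": 0.6},{"tx": 0.11,"ty": 0.058,"tz": -0.0074,"wx": 0,"wy": 0,"wz": -17,"claw": 0.6},{"tx": 0.11,"ty": 0.058,"tz": -0.0074,"wx": 0,"wy": 0,"wz": -26,"claw": 0.6},{"tx": 0.11,"ty": 0.058,"tz": -0.0074,"wx": 0,"wy": 0,"wz": -35,"claw": 0.6},{"tx": 0.11,"ty": 0.058,"tz": -0.0074,"wx": 0,"wy": 0,"wz": -43,"claw": 0.6}])

```text
time: 17.6
eef_pos: [554.1, 208.2, 363.8]
eef_rot: [0.272, 0.962, 0.001, 0.004]
wrist_force: [0.0, 0.7, 0.2]
gripper_width: 51.1
```

Run:
```python
from h import *
go(554,207.6,365,205)
```

```text
t 17.6 pos [554.1 208.2 363.8] psi 148.47 w 51.1 F [0.  0.7 0.2]
  d [-0.0002 -0.0006 -0.0012] w [  0.07   0.5  -56.52] dist 0.0013
```

Request:
arm_command(increments=[{"tx": 0,"ty": -0.0005,"tz": -0.001,"wx": 0,"wy": 0.4,"wz": -8.5,"claw": 0.6},{"tx": 0,"ty": -0.0005,"tz": -0.001,"wx": 0,"wy": 0.4,"wz": -17,"claw": 0.6},{"tx": 0,"ty": -0.0005,"tz": -0.001,"wx": 0,"wy": 0.4,"wz": -25.5,"claw": 0.6},{"tx": 0,"ty": -0.0005,"tz": -0.001,"wx": 0,"wy": 0.4,"wz": -34,"claw": 0.6},{"tx": 0,"ty": -0.0005,"tz": -0.001,"wx": 0,"wy": 0.4,"wz": -42.5,"claw": 0.6}])

```text
time: 18.1
eef_pos: [553.8, 207.8, 364.0]
eef_rot: [-0.099, 0.995, 0.001, 0.001]
wrist_force: [-0.9, -0.7, 0.1]
gripper_width: 51.4
```

Request:
arm_command(increments=[{"tx": 0,"ty": 0,"tz": 0,"wx": 0,"wy": 0,"wz": -7,"claw": 0.6},{"tx": 0,"ty": 0,"tz": 0,"wx": 0,"wy": 0,"wz": -13.5,"claw": 0.6},{"tx": 0,"ty": 0,"tz": 0,"wx": 0,"wy": 0,"wz": -13.5,"claw": 0.6},{"tx": 0,"ty": 0,"tz": 0,"wx": 0,"wy": 0,"wz": -13.5,"claw": 0.6}])

```text
time: 18.5
eef_pos: [553.8, 207.8, 363.5]
eef_rot: [-0.213, 0.977, 0.001, 0.0]
wrist_force: [0.3, -0.3, 0.3]
gripper_width: 51.5
```

```bash
python3 snap.py w15
python3 - <<'E'
from h import *
go(554,207.6,365,205)
E
```

```text
18.5 [553.85 207.82 363.49] [ 0.001 -0.001 -0.003  0.001  0.003  0.003]
t 18.55 pos [553.9 207.8 363.6] psi -155.35 w 51.1 F [ 0.3 -0.5 -0.2]
  d [-0.     -0.0002 -0.0014] w [ 0.06  0.07 -0.35] dist 0.0014
```

View pics/w15.png

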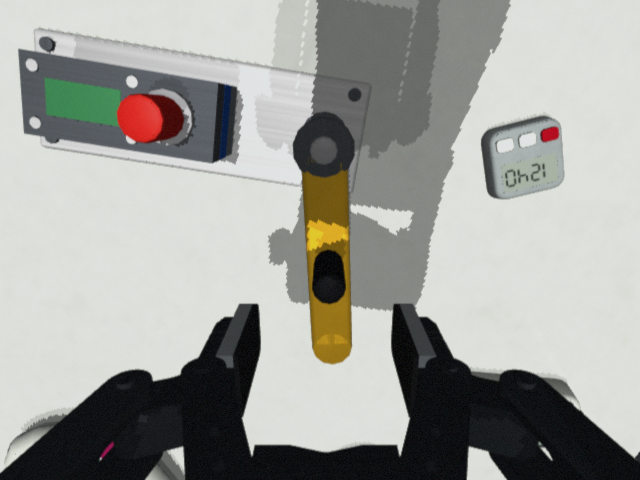

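Run:
```python
import pickle; from h import *
s,c=pickle.load(open('w15.pkl','rb')); tcp=(s['eef_pos'],s['eef_rot']); r=R.from_quat(tcp[1])
H=onz(c,(329,288),163,tcp);P=onz(c,(324,148),127,tcp)
for n,X in(('H',H),('P',P)): print(n,X.round(1),r.inv().apply(X-tcp[0]).round(1))
d=H-P; print(np.linalg.norm(d[:2]),np.degrees(np.arctan2(d[1],d[0])))
crop(c,290,240,80,140,4,'w15c')
```

```text
H [551.9 208.  163. ] [  1.9   0.8 200.5]
P [498.7 181.1 127. ] [ 61.5  -1.6 236.4]
59.622233077107204 26.840191267597366
```

View pics/w15c.png

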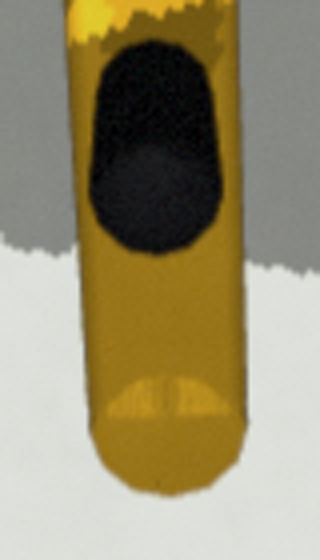

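Request:
arm_command(increments=[{"tx": 0.001,"ty": 0.0008,"tz": 0.04,"wx": 0,"wy": 0,"wz": 0,"claw": 0.5},{"tx": 0.001,"ty": 0.0008,"tz": 0.0455,"wx": 0,"wy": 0,"wz": 0,"claw": 0.4},{"tx": 0.001,"ty": 0.0008,"tz": 0.0455,"wx": 0,"wy": 0,"wz": 0,"claw": 0.3},{"tx": 0.001,"ty": 0.0008,"tz": 0.0455,"wx": 0,"wy": 0,"wz": 0,"claw": 0.3},{"tx": 0.001,"ty": 0.0008,"tz": 0.0455,"wx": 0,"wy": 0,"wz": 0,"claw": 0.3}], squeeze=20)

```text
time: 19.05
eef_pos: [552.9, 208.2, 319.7]
eef_rot: [-0.213, 0.977, 0.001, 0.002]
wrist_force: [0.1, -0.2, 0.3]
gripper_width: 25.5
```

Request:
arm_command(increments=[{"tx": 0,"ty": 0,"tz": 0,"wx": 0,"wy": 0,"wz": 0,"claw": 0.05},{"tx": 0,"ty": 0,"tz": 0,"wx": 0,"wy": 0,"wz": 0,"claw": 0.05},{"tx": 0,"ty": 0,"tz": 0,"wx": 0,"wy": 0,"wz": 0,"claw": 0.05},{"tx": 0,"ty": 0,"tz": 0,"wx": 0,"wy": 0,"wz": 0,"claw": 0.05}])

```text
time: 19.45
eef_pos: [552.9, 208.3, 320.3]
eef_rot: [-0.213, 0.977, 0.001, 0.002]
wrist_force: [-1.9, -1.4, 5.7]
gripper_width: 15.5
```

```bash
python3 snap.py w16
python3 - <<'E'
from h import *
go(553,208,316,205)
E
```

```text
19.45 [552.94 208.25 320.29] [ 0.001  0.001 -0.    -0.001 -0.    -0.004]
t 19.5 pos [552.9 208.3 320.3] psi -155.38 w 14.7 F [-2.5 -1.   5.9]
  d [ 0.0001 -0.0003  0.0043] w [ 0.04  0.24 -0.38] dist 0.0043
```

View pics/w16.png

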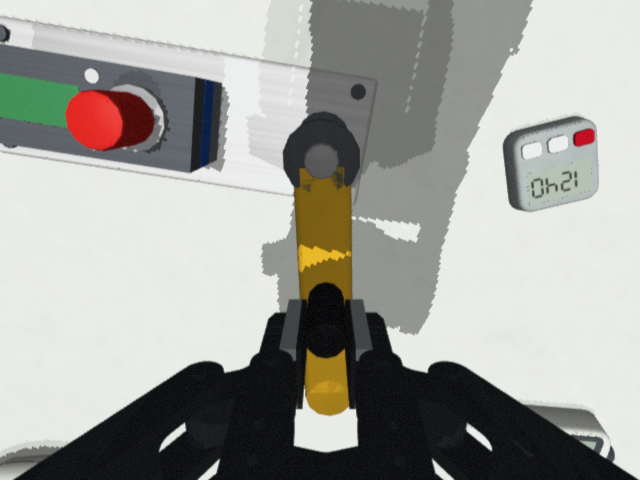

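Request:
arm_command(increments=[{"tx": 0.0003,"ty": -0.0084,"tz": 0,"wx": 0,"wy": 0,"wz": 8,"claw": 0.05},{"tx": 0.0018,"ty": -0.0166,"tz": 0,"wx": 0,"wy": 0,"wz": 16,"claw": 0.05},{"tx": 0.0044,"ty": -0.0246,"tz": 0,"wx": 0,"wy": 0,"wz": 24,"claw": 0.05},{"tx": 0.0081,"ty": -0.0321,"tz": 0,"wx": 0,"wy": 0,"wz": 32,"claw": 0.05},{"tx": 0.0128,"ty": -0.039,"tz": 0,"wx": 0,"wy": 0,"wz": 40,"claw": 0.05}])

```text
time: 20.0
eef_pos: [557.5, 167.3, 320.3]
eef_rot: [0.137, 0.991, 0.002, 0.001]
wrist_force: [-3.7, 1.7, 2.6]
gripper_width: 14.9
```

```bash
cat > arc.py <<'E'
from station import *; from h import *; import sys
s=read_state(); p=s['eef_pos']; r=R.from_quat(s['eef_rot']); P=np.array([499.3,181.6])
d=p[:2]-P; a=np.degrees(np.arctan2(d[1],d[0])); print('radius',np.linalg.norm(d).round(2),'angle',a.round(2),'left to -74.35:',(a+74.35).round(2))
go(p[0],p[1],p[2],a+180)
for th in [float(x) for x in sys.argv[1:]]:
    b=np.radians(a-th); T=np.r_[P+60*np.array([np.cos(b),np.sin(b)]),p[2]]; t=r.inv().apply(T-p); print(th,(t/1000).round(4))
E
python3 arc.py 8 16 24 32 40
```

```text
radius 59.93 angle -13.84 left to -74.35: 60.51
t 20.0 pos [557.5 167.3 320.3] psi 164.3 w 14.9 F [-3.7  1.7  2.6]
  d [0. 0. 0.] w [ 0.19  0.14 -1.86] dist 0.0
8.0 [ 0.0002 -0.0084 -0.    ]
16.0 [ 0.0017 -0.0166 -0.0001]
24.0 [ 0.0043 -0.0246 -0.0001]
32.0 [ 0.008  -0.0321 -0.0001]
40.0 [ 0.0127 -0.039  -0.0002]
```

Request:
arm_command(increments=[{"tx": 0.0003,"ty": -0.0084,"tz": 0,"wx": 0,"wy": 0,"wz": 8,"claw": 0.05},{"tx": 0.0018,"ty": -0.0166,"tz": 0,"wx": 0,"wy": 0,"wz": 16,"claw": 0.05},{"tx": 0.0044,"ty": -0.0246,"tz": 0,"wx": 0,"wy": 0,"wz": 24,"claw": 0.05},{"tx": 0.0081,"ty": -0.0321,"tz": 0,"wx": 0,"wy": 0,"wz": 32,"claw": 0.05},{"tx": 0.0128,"ty": -0.039,"tz": 0,"wx": 0,"wy": 0,"wz": 40,"claw": 0.05}])

```text
time: 20.5
eef_pos: [534.5, 133.0, 320.3]
eef_rot: [0.47, 0.883, 0.002, 0.001]
wrist_force: [-1.9, 3.2, 3.2]
gripper_width: 14.5
```

```bash
python3 arc.py 6 12 17 20 21
```

```text
radius 59.96 angle -54.11 left to -74.35: 20.24
t 20.5 pos [534.5 133.  320.3] psi 123.97 w 14.5 F [-1.9  3.2  3.2]
  d [0. 0. 0.] w [ 0.26 -0.02 -1.93] dist 0.0
6.0 [ 0.0001 -0.0063 -0.    ]
12.0 [ 0.0008 -0.0125 -0.0001]
17.0 [ 0.002  -0.0176 -0.0001]
20.0 [ 0.0029 -0.0206 -0.0001]
21.0 [ 0.0032 -0.0216 -0.0001]
```

Request:
arm_command(increments=[{"tx": 0.0001,"ty": -0.0063,"tz": 0,"wx": 0,"wy": 0,"wz": 6,"claw": 0.05},{"tx": 0.0008,"ty": -0.0125,"tz": 0,"wx": 0,"wy": 0,"wz": 12,"claw": 0.05},{"tx": 0.002,"ty": -0.0176,"tz": 0,"wx": 0,"wy": 0,"wz": 17,"claw": 0.05},{"tx": 0.0028,"ty": -0.02,"tz": 0,"wx": 0,"wy": 0,"wz": 19,"claw": 0.05},{"tx": 0.0028,"ty": -0.02,"tz": 0,"wx": 0,"wy": 0,"wz": 19,"claw": 0.05}])

```text
time: 21.0
eef_pos: [516.2, 124.1, 320.3]
eef_rot: [0.609, 0.793, 0.002, 0.001]
wrist_force: [-1.3, -0.9, 1.0]
gripper_width: 14.8
```

```bash
python3 arc.py 1 2 3; python3 snap.py w17
```

```text
radius 59.93 angle -73.66 left to -74.35: 0.69
t 21.0 pos [516.2 124.1 320.3] psi 104.94 w 14.8 F [-1.3 -0.9  1. ]
  d [0. 0. 0.] w [ 0.25 -0.1  -1.41] dist 0.0
1.0 [-0.0001 -0.001  -0.    ]
2.0 [-0.0001 -0.0021 -0.    ]
3.0 [-0.0001 -0.0031 -0.    ]
21.0 [516.16 124.1  320.33] [ 0.     0.008 -0.012  0.     0.004 -0.049]
```

View pics/w17.png

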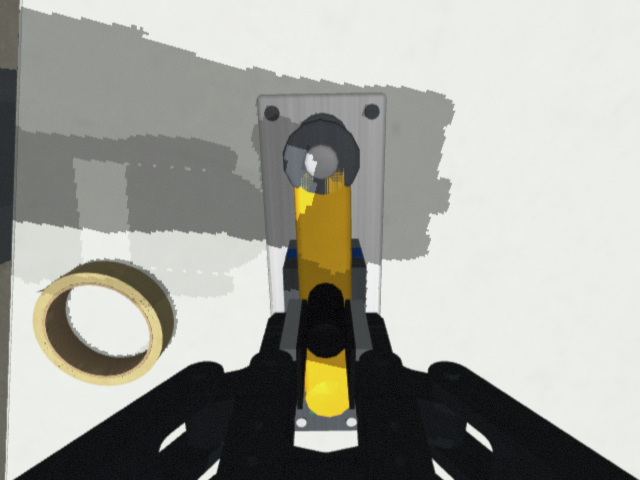

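Request:
arm_command(increments=[{"tx": 0,"ty": -0.0007,"tz": 0,"wx": 0,"wy": 0,"wz": 0.5,"claw": 0.05},{"tx": 0,"ty": -0.0014,"tz": 0,"wx": 0,"wy": 0,"wz": 0.8,"claw": 0.05},{"tx": 0,"ty": -0.0018,"tz": 0,"wx": 0,"wy": 0,"wz": 0.8,"claw": 0.05},{"tx": 0,"ty": -0.0018,"tz": 0,"wx": 0,"wy": 0,"wz": 0.8,"claw": 0.05}])

```text
time: 21.45
eef_pos: [515.0, 123.7, 320.4]
eef_rot: [0.614, 0.789, 0.003, 0.001]
wrist_force: [7.7, 1.6, -2.7]
gripper_width: 14.9
```

```bash
python3 arc.py 1 2 3
```

```text
radius 59.94 angle -74.83 left to -74.35: -0.48
t 21.45 pos [515.  123.7 320.4] psi 104.23 w 14.9 F [ 7.7  1.6 -2.7]
  d [0. 0. 0.] w [ 0.38 -0.1  -0.94] dist 0.0
1.0 [-0.0001 -0.001  -0.    ]
2.0 [-0.0001 -0.0021 -0.    ]
3.0 [-0.     -0.0031 -0.    ]
```

Request:
arm_command(increments=[{"tx": 0,"ty": -0.001,"tz": 0,"wx": 0,"wy": 0,"wz": 0,"claw": 0.05},{"tx": 0,"ty": -0.0014,"tz": 0,"wx": 0,"wy": 0,"wz": 0,"claw": 0.05},{"tx": 0,"ty": -0.0014,"tz": 0,"wx": 0,"wy": 0,"wz": 0,"claw": 0.05}])

```text
time: 21.75
eef_pos: [514.3, 123.6, 320.4]
eef_rot: [0.614, 0.789, 0.005, 0.002]
wrist_force: [14.0, 4.0, -6.5]
gripper_width: 15.0
```

```bash
python3 arc.py 1
```

```text
radius 59.94 angle -75.48 left to -74.35: -1.13
t 21.75 pos [514.3 123.6 320.4] psi 104.24 w 15.0 F [14.   4.  -6.5]
  d [0. 0. 0.] w [ 0.59 -0.1  -0.28] dist 0.0
1.0 [-0.0001 -0.001  -0.    ]
```

Request:
arm_command(increments=[{"tx": 0,"ty": 0,"tz": 0,"wx": 0,"wy": 0,"wz": 0,"claw": 0.2},{"tx": 0,"ty": 0,"tz": 0,"wx": 0,"wy": 0,"wz": 0,"claw": 0.35},{"tx": 0,"ty": 0,"tz": 0,"wx": 0,"wy": 0,"wz": 0,"claw": 0.4},{"tx": 0,"ty": 0.001,"tz": -0.04,"wx": 0,"wy": 0,"wz": 0,"claw": 0.4},{"tx": 0,"ty": 0.001,"tz": -0.08,"wx": 0,"wy": 0,"wz": 0,"claw": 0.4}])

```text
time: 22.25
eef_pos: [514.4, 123.5, 400.8]
eef_rot: [0.614, 0.789, 0.004, 0.002]
wrist_force: [0.9, 0.7, 1.5]
gripper_width: 34.1
```

Request:
arm_command(increments=[{"tx": -0.03,"ty": 0,"tz": -0.02,"wx": 0,"wy": 0,"wz": 0,"claw": 0.5},{"tx": -0.06,"ty": 0,"tz": -0.03,"wx": 0,"wy": 0,"wz": 0,"claw": 0.5},{"tx": -0.06,"ty": 0,"tz": -0.03,"wx": 0,"wy": 0,"wz": 0,"claw": 0.5},{"tx": -0.06,"ty": 0,"tz": -0.03,"wx": 0,"wy": 0,"wz": 0,"claw": 0.5}])

```text
time: 22.65
eef_pos: [528.9, 64.9, 430.6]
eef_rot: [0.614, 0.789, 0.004, 0.001]
wrist_force: [0.2, -0.0, -0.1]
gripper_width: 42.5
```

```bash
python3 snap.py w18
python3 - <<'E'
from station import *; from h import *
c=capture("side"); crop(c,225,170,150,120,5,'d4')
c=capture("scene"); crop(c,250,250,160,130,5,'s4'); cv2.imwrite('pics/s4f.png',c['color'][:,:,::-1])
E
```

```text
22.65 [528.87  64.88 430.61] [ 0.024  0.007  0.013  0.003 -0.003  0.006]
```

View pics/w18.png

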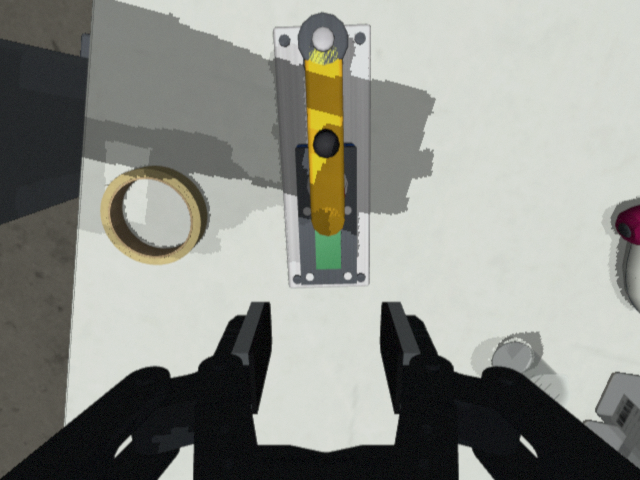

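View pics/d4.png

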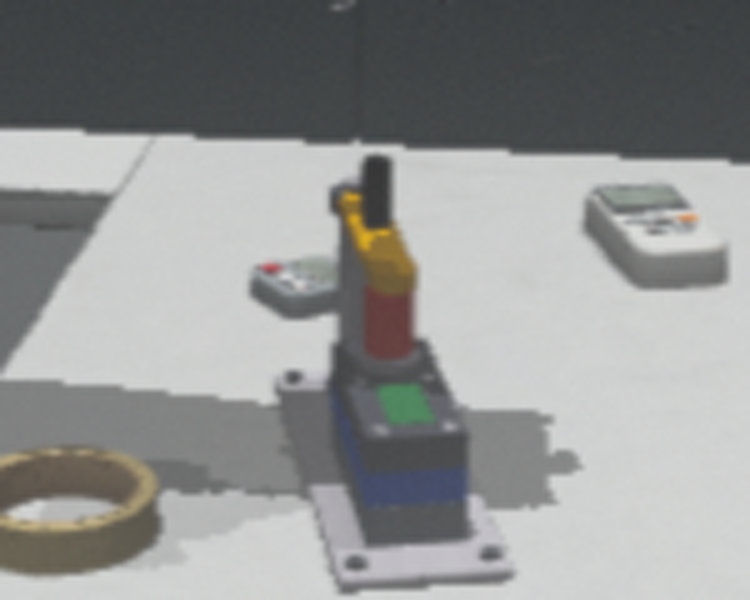

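View pics/s4.png

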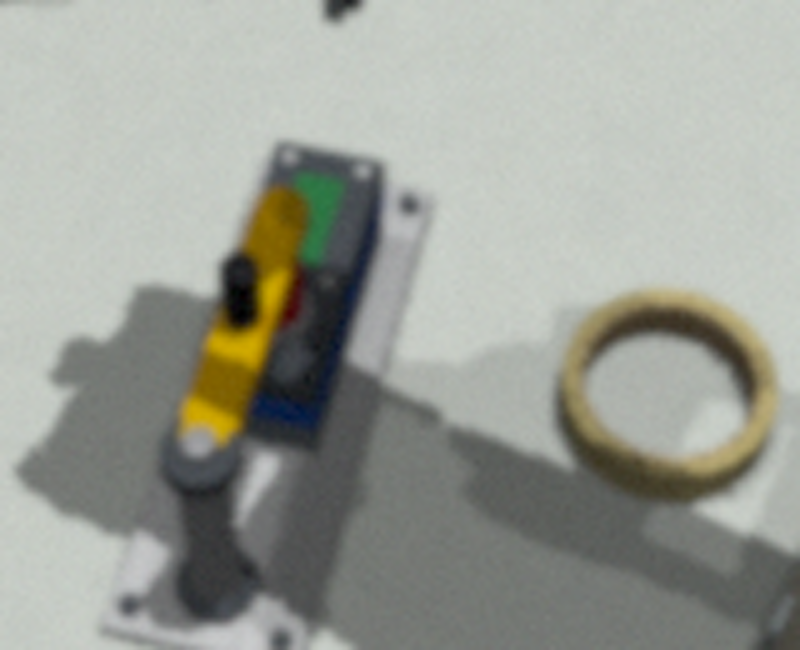

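Run:
```python
import pickle; from h import *
s,c=pickle.load(open('w18.pkl','rb')); crop(c,260,0,130,150,4,'w18c'); crop(c,260,150,130,150,4,'w18d')
```

```text
(no output)
```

View pics/w18c.png

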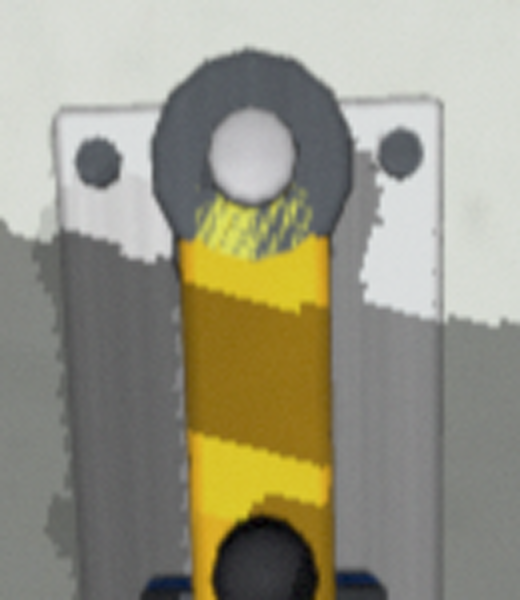

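View pics/w18d.png

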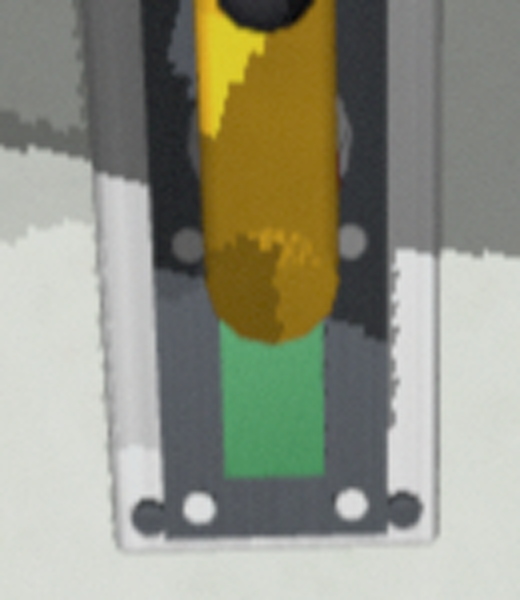

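Run:
```python
import pickle; from h import *
s,c=pickle.load(open('w18.pkl','rb')); tcp=(s['eef_pos'],s['eef_rot'])
u=lambda p,y0:(np.array(p)+.5)/4-.5+[260,y0]
def line(a,b,z):
    A=onz(c,a,z,tcp);B=onz(c,b,z,tcp);d=B-A;print(A.round(1),B.round(1),'dir',np.degrees(np.arctan2(d[1],d[0])).round(2))
line(u((256.5,300),0),u((271,250),150),125)
line(u((264,595),0),u((277,535),150),66)
line(u((250.5,104),0),u((278.5,545),150),8)
# distances of handle
print(onz(c,u((265,572),0),163,tcp),onz(c,u((252,153),0),127,tcp))
```

```text
[505.3 162.1 125. ] [529.5  76.4 125. ] dir -74.26
[519.4 113.5  66. ] [551.3  -0.8  66. ] dir -74.4
[492.7 209.2   8. ] [559.7 -28.1   8. ] dir -74.24
[515.87577706 124.54965032 163.        ] [499.63838147 181.99102399 127.        ]
```

```bash
python3 -c "
from station import *
print(sign_off()); print(read_state()['time'])"
```

```text
the job is handed in; nothing more can be done
None
the job is handed in; nothing more can be done
```

The cell is assembled and handed in at about 22.8 s, well inside the 72 s limit. I laid the spacer on the block and the cover on the spacer, put the pin in through both plates, and swung the bar in over its head.

**Plates:**
- My fit of the spacer after placing came out about 0.5 mm from the block's measured pose, and 0.1° off in angle.
- The cover was checked by eye only: the edges were flush and the holes concentric just before it touched down. The picture after release agreed.

**Pin:** The collar touched the cover at the tool height I expected (262 mm, 14 N), and the later images show it seated.

**Bar:**
- I pushed it against its stop until the reaction rose to about 14 N, then let go.
- The last picture puts it at -74.3°, against -74.2° to -74.4° for the foot board and cover.

**Bystanders:** I did not touch the beaker, the tape, the timer or the brown look-alike. The gripper was clear of everything at hand-in.

**What disagreed:**
- One early reading of the hole from the scene camera was about 6 mm off, because I misread the pixel. I used the wrist-camera value instead.
- The hole centres I read off the wrist pictures sat about 1 px (roughly 1 mm) from where the plate fits put them, which is within the pin's 2 mm clearance.

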